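Weigh a big hex nut on the bench beam scale

ROBOT

A 6-joint arm with a two-finger parallel gripper is mounted at the origin on the work surface. World frame = base frame: x ahead of the robot, y to its left, z up, the work surface at z = 0. Lengths are in m, angles in degrees, forces in N, time in s.
With the tool pointing down it reaches from about 0.25 to 0.725 m from the base axis. Payload 9.7 kg.
Tool frame: the origin (TCP) lies midway between the tips of the shut fingers; the grasp point (between the pads) lies 19 mm behind it; y points along the fingers, x is the direction in which the jaws open and shut, and the axes are right-handed (so a half turn about y gives the same grasp; the last joint's range is limited). The gripper opens to 85 mm and grips with 20 to 120 N. Pads are 22 mm wide; open, the fingers measure 114 mm over their backs; the gripper's body (76 mm by 85 mm) begins 54 mm behind the grasp point. The pads swing forward as they close: fully open they stand 13 mm farther back than shut.
Start: joints at [74.37, 4.979, 10.078, 95.1, 0, 90], TCP at [0.148, 0.53, 0.203] pointing down, gripper open.
Joint ranges: [-179.16, 179.16], [-48.56, 103.87], [-65.8, 70.77], [-126.05, 130.52], [-82.76, 87.17], [-180, 180]. Speed limits (degrees/s): [127.2, 127.2, 147.25, 180, 180, 180].

INTERFACE

Orientations are given as [roll, pitch, yaw] about the fixed x, y, z axes, in that order (R = Rz(yaw) Ry(pitch) Rx(roll)).
In Python, from workcell import get_obs, camera, job_done gives the robot as it stands.
- The arm moves only by the tool play_rows, never from a script. Its argument "moves" is a list of rows, each a list of 3 entries, a list of its own where there are three numbers: the turn, a rotation vector about the tool's x, y, z in degrees, then the shift along the tool's x, y, z in m, then the opening in per cent of the stroke, from 0 (shut) to 100 (fully open). A call has exactly 5 rows; each row is the pose to reach, as a shift and turn from the pose commanded when the call began, along the tool's axes at that moment; what a row does not reach only later rows make up. A row lasts 1/10 s, in which the tool goes at most 50 mm and 8.59 degrees, less where a joint would pass 70% of its speed; a pose out of reach is approached as far as the arm can. A call with a gripper value outside its range is refused whole. The fingers move at their own pace and stop on an object; "grip_force" is the grip in N (left out, the last holds). Time passes only in rows, so rows that repeat a pose let the fingers close, or fill a call up. It gives the time, the measured TCP pose, the force and the opening at its end, in the units of the state.
- get_obs(): the state, without advancing time (a new reading comes with each control period).
- camera(name): name is "side" or "top" or "wrist"; returns a dict with "img" (384x512x3 uint8, red, green, blue), "fov_y" (degrees; the focal length in pixels is half the picture's height over the tangent of half this angle, whatever the lens; pixels are square), "cx", "cy" (the principal point, pixels), "world_from_camera" (4x4, takes a point from camera to world coordinates). Camera axes: x right, y up, looking along -z (the intrinsics and any distortion apply to the point x, -y, -z); pixel columns grow to the right and rows downward; lengths in m; the calibration is good to about 2 mm. A picture is of the moment at which its call begins. There is no depth.
- job_done(): hands the job in, once; it reports no verdict.
The state is a dict: "time": time; "q": joint angles; "qd": joint speeds; "joint_efforts": joint torques, N m; "ee_pos": TCP position; "tcp_rot": TCP orientation; "wrist_force": force on the tool from outside, world axes, zero at the start; "torque": the same for the moment, N m; "opening": finger opening in m.
Only numpy, scipy, OpenCV 4.12 (cv2) and the standard library are available. Lean on these libraries where they do the work, as an engineer would, in place of code of your own. Each camera call takes 0.05 s, during which the arm holds its last target.

TASK

Weigh the big steel hex nut: lower it gently, lying flat, onto the middle of the scale's pan and let go, leaving the poise where it is meanwhile. Then slide the poise along the notched beam until, with nothing touching the scale, the pointer at the beam's end comes to rest between the two white centre marks. Treat the scale gently: no dropping, no pressing the beam hard against its stops, no shoving it off its pivot; and do not disturb the other hardware on the bench.

Things in the scene. Friction and masses are not known exactly. Their poses are not given: they have to be found in the camera images.
- nut: Big plain steel hex nut, 50 mm across flats, 32 mm high, 28 mm hole, lying flat on the bench; roughly 0.2 to 0.45 kg, not known beforehand. Origin: centre of its underside, z up. The normals of its six flats lie along its own x axis and every 60 degrees from it.
- scale: Grey steel base of the beam scale, bolted down, 110 x 500 x 20 mm. Origin on the bench straight below the beam's pivot; the base reaches 165 mm towards its own +y and 335 mm towards its own -y. The pan arm runs from the pivot towards its own +y, the notched beam towards its own -y.
- pivot (a point): The beam's pivot, 130 mm above the bench, between two upright steel cheeks (30 mm long, 36 mm over both) that end 5 mm above it. The pan hangs on the arm 110 mm to one side. On the other side the beam is a flat steel bar 12 mm wide and 16 mm high out to 250 mm from the pivot, then a thin pointer to 290 mm.
- pan_center (a point): Centre of the upper face of the round aluminium pan (inside diameter 124 mm, rim 3 mm above this face). It is 30 mm above the arm's end, is kept level by a linkage, and sinks and rises about 14 mm either way as the beam swings. It yields under a light load. Where on the pan the load lies does not change the weighing.
- poise_top (a point): Centre of the top face of the poise, the plain steel sliding weight (0.3 kg) on the beam. Its upper block is 30 mm along the beam, 34 mm across and 36 mm high; the ridges on the beam end 37 mm below this point. A round bob of 32 mm diameter hangs below the beam. The poise cannot come off. It may be pushed along with a fingertip or pinched by the block.
- poise (a joint): Poise position along the beam in m: at 0 its centre is 70 mm from the pivot; it grows outwards, away from pivot and pan, to 0.159. 14 notches at 0, 0.012, ... 0.156; a spring pawl clicks into them. About 3 N along the beam takes it out of a notch; past the ridge half way to the next it drops in by itself. It starts in the first or second notch.
- beam (a joint): Swing of the beam in rad: 0 level (pointer centred), positive pointer up, pan down. Stops at about +-0.13. Damped: rests within 1 s. One notch outwards lowers the resting value by about 0.072 away from the stops; on a stop it only shows which way to go. Pointer up: poise outwards; down: inwards. With the nut on the pan some notch rests within 0.036 of level.
- pointer_tip (a point): Tip of the pointer at the outer end of the beam, 290 mm from the pivot; the pointer is 8 mm high and 6 mm thick.
- trig_mid (a point): Middle of the trig, level with the pivot: where the pointer tip stands when centred. Two short white marks on the post behind it, their inner edges 17 mm above and 17 mm below this point, bound the centre: the pointer's whole 8 mm height must be between them, its axis within 13 mm of this point.
- trig: Dark steel post 310 mm from the pivot beyond the pointer, 14 x 10 mm, up to 50 mm above the pivot's level, with an upper and a lower lip that stop the pointer about 38 mm above and below level. Origin at the height of the pivot. At most 12 N may bear on it.
- saddle (a joint): Shift of the sprung pivot saddle along the beam in m, 0 at rest, positive outwards; 1 mm for each 3 N of force along the beam. Beyond 5 mm (15 N) either way the beam would leave its pivot.
- bolt: Bystander: dark hex bolt lying on the bench, 115 mm long, head 30 mm. Origin under the middle of its length.
- small_nut: Bystander: small hex nut, 30 mm across flats, 16 mm high, on the bench. Origin: centre of its underside.
- washer: Bystander: flat washer, 60 mm across, 5 mm thick, on the bench. Origin: centre of its underside.
Things that resemble listed ones, but are neither listed nor needed, are in the scene too. Leave any brown or yellow look-alike of the nut alone.

How it is judged:
By the outcome, as a careful person would: the job done as asked, in the order asked, and still so for the second after the job is handed in, with the robot touching nothing.
It also fails if it takes over 72 s, if anything falls off the work surface, if the arm or the gripper's body presses on something with over 40 N, if the wrist force passes 120 N, or if a joint passes its speed limit or range.

## Working session

There is one attempt and no reset: what is moved stays moved. The work goes in short steps, Python scripts to look and compute and a tool call to move; the robot and the scene stay as the last step left them, time stands still between calls to the robot, and variables do not carry over. Pictures are saved under pics/ and viewed, and the job is handed in when it is done.

Besides the shell and the picture viewer there is one more tool, called after "Request:" as a command line: name --argument value ..., lists and objects as JSON in quotes. play_rows: Moves the arm, as the interface text tells. Its arguments: {"type":"object","properties":{"moves":{"type":"array"},"grip_force":{"type":"number"}},"required":["moves"]}

```bash
mkdir -p pics; ls
cat > h.py <<'E'
import numpy as np, cv2, json
from workcell import get_obs, camera, job_done
def snap(n,f):
    c=camera(n); cv2.imwrite('pics/'+f+'.png',c['img'][:,:,::-1]); np.savez('pics/'+f+'.npz',**{k:v for k,v in c.items()})
    return c
E
python3 - <<'E'
from h import *
for n in ('side','top','wrist'):
    c=snap(n,n+'0'); print(n,{k:(v if k!='img' else v.shape) for k,v in c.items()})
print(get_obs())
E
```

```text
pics
side {'img': (384, 512, 3), 'fov_y': 53.095027176187926, 'cx': 259.0163467612245, 'cy': 190.81087370478699, 'world_from_camera': array([[-0.81361891,  0.43464804, -0.38614163,  0.22331894],
       [-0.58126341, -0.59379301,  0.55636563,  0.48303682],
       [ 0.01253502,  0.67711959,  0.73576622,  0.7498478 ],
       [ 0.        ,  0.        ,  0.        ,  1.        ]])}
top {'img': (384, 512, 3), 'fov_y': 57.71351932420891, 'cx': 257.4629036020328, 'cy': 190.1034628947821, 'world_from_camera': array([[ 2.30098690e-02,  9.86819845e-01, -1.60178464e-01,
         4.14069124e-01],
       [-9.99735161e-01,  2.27752708e-02, -3.30060555e-03,
         3.38702701e-02],
       [ 3.91004831e-04,  1.60211989e-01,  9.87082553e-01,
         8.69942650e-01],
       [ 0.00000000e+00,  0.00000000e+00,  0.00000000e+00,
         1.00000000e+00]])}
wrist {'img': (384, 512, 3), 'fov_y': 68.42229473628169, 'cx': 253.81892798875694, 'cy': 189.447044368386, 'world_from_camera': array([[ 0.26958159, -0.930651  , -0.24741561,  0.08625187],
       [ 0.96297595,  0.26006304,  0.07102488,  0.54862576],
       [-0.00175572, -0.25740229,  0.96630274,  0.3740335 ],
       [ 0.        ,  0.        ,  0.        ,  1.        ]])}
{'time': 0.15, 'q': array([7.43688071e+01, 5.00304828e+00, 1.00452626e+01, 9.50997947e+01,
       2.67677557e-04, 8.99995270e+01]), 'qd': array([ 0.05437952, -0.0680704 ,  0.08483807,  0.07602239,  0.01169347,
       -0.08373462]), 'joint_efforts': array([ 1.64329879e-05, -5.20763683e+01,  4.65042937e+01,  1.39025616e-02,
        1.18103031e-05,  2.10790191e-06]), 'ee_pos': array([0.14813806, 0.52946329, 0.20295715]), 'tcp_rot': array([-8.99997318e+01,  5.75804036e-02,  7.43692801e+01]), 'wrist_force': array([-0.25460173,  0.07366313,  0.69647454]), 'torque': array([-0.02350461,  0.01401586,  0.01429597]), 'opening': 0.0851768835290288}
```

View images.

View pics/side0.png

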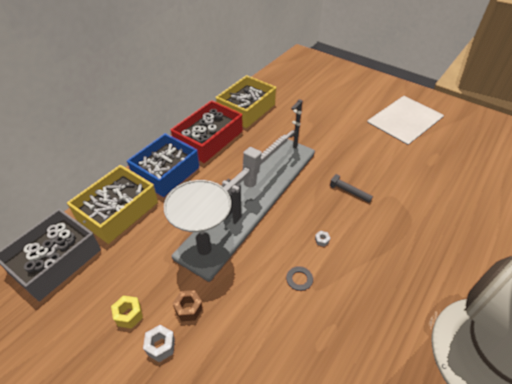

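View pics/top0.png

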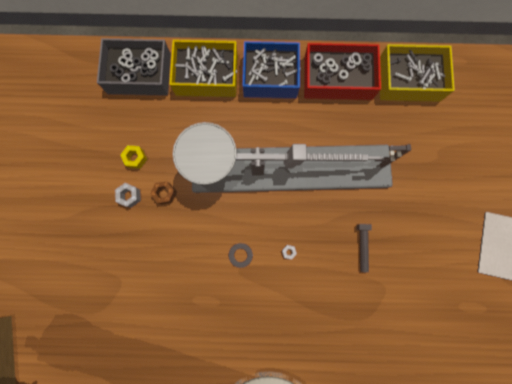

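View pics/wrist0.png

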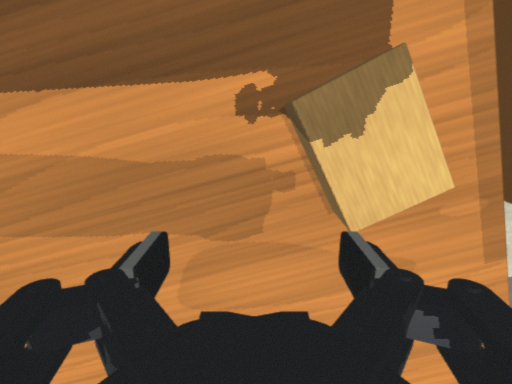

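```bash
cat >> h.py <<'E'
def ray(c,u,v):
    f=192/np.tan(np.radians(float(c['fov_y'])/2)); M=np.array(c['world_from_camera'])
    d=M[:3,:3]@np.array([(u-float(c['cx']))/f,-(v-float(c['cy']))/f,-1]); return M[:3,3],d
def onz(c,u,v,z):
    o,d=ray(c,u,v); return o+d*(z-o[2])/d[2]
def tri(c1,p1,c2,p2):
    A=[];b=[]
    o1,d1=ray(c1,*p1);o2,d2=ray(c2,*p2)
    s=np.linalg.lstsq(np.c_[d1,-d2],o2-o1,rcond=None)[0]
    a,b=o1+s[0]*d1,o2+s[1]*d2
    return (a+b)/2,np.linalg.norm(a-b)
def proj(c,p):
    f=192/np.tan(np.radians(float(c['fov_y'])/2)); M=np.array(c['world_from_camera'])
    q=M[:3,:3].T@(np.array(p)-M[:3,3]); return float(c['cx'])+f*q[0]/-q[2], float(c['cy'])-f*q[1]/-q[2]
def ld(f): return dict(np.load('pics/'+f+'.npz'))
def crop(c,x0,y0,x1,y1,f,k=None):
    im=c['img'][y0:y1,x0:x1,::-1]; k=k or min(800/(x1-x0),600/(y1-y0))
    cv2.imwrite('pics/'+f+'.png',cv2.resize(im,None,fx=k,fy=k,interpolation=cv2.INTER_CUBIC)); print(f,'scale',k)
E
python3 - <<'E'
from h import *
t=ld('top0');s=ld('side0')
crop(t,100,110,420,230,'topcrop')
crop(t,100,140,190,215,'nutcrop')
crop(s,100,80,340,370,'sidecrop')
for n,c,(x0,y0,x1,y1) in (('top',t,(105,175,147,215)),('side',s,(135,318,185,368))):
    im=c['img'][y0:y1,x0:x1]; hsv=cv2.cvtColor(im,cv2.COLOR_RGB2HSV)
    m=((hsv[...,1]<70)&(hsv[...,2]>90)).astype('uint8')
    cs,_=cv2.findContours(m,cv2.RETR_EXTERNAL,cv2.CHAIN_APPROX_NONE)
    k=max(cs,key=cv2.contourArea); print(n,cv2.contourArea(k),cv2.boundingRect(k))
    (a,b),r=cv2.minEnclosingCircle(k); print(a+x0,b+y0,r)
    M=cv2.moments(k); print(M['m10']/M['m00']+x0,M['m01']/M['m00']+y0)
    for z in(0,.016,.032): print(z,onz(c,a+x0,b+y0,z))
E
```

```text
topcrop scale 2.5
nutcrop scale 8.0
sidecrop scale 2.0689655172413794
top 365.5 (10, 8, 24, 24)
126.5 194.5 12.349188804626465
125.75102599179206 194.41358869129047
0 [0.53637359 0.36696836 0.        ]
0.016 [0.53412416 0.36084202 0.016     ]
0.032 [0.53187474 0.35471567 0.032     ]
side 790.0 (8, 7, 31, 37)
159.5 343.0 18.062490463256836
158.44894514767932 342.59008438818563
0 [0.53951689 0.35595843 0.        ]
0.016 [0.53276996 0.35866999 0.016     ]
0.032 [0.52602304 0.36138154 0.032     ]
```

View pics/topcrop.png

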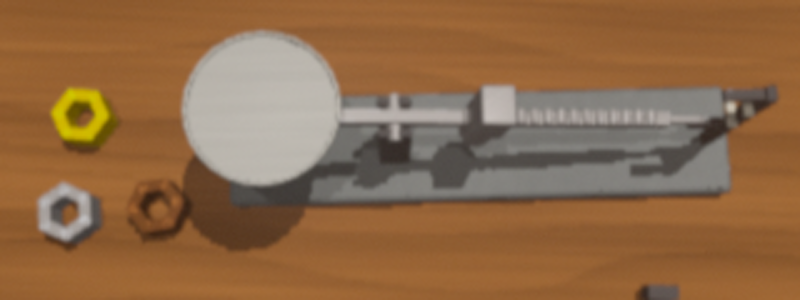

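View pics/nutcrop.png

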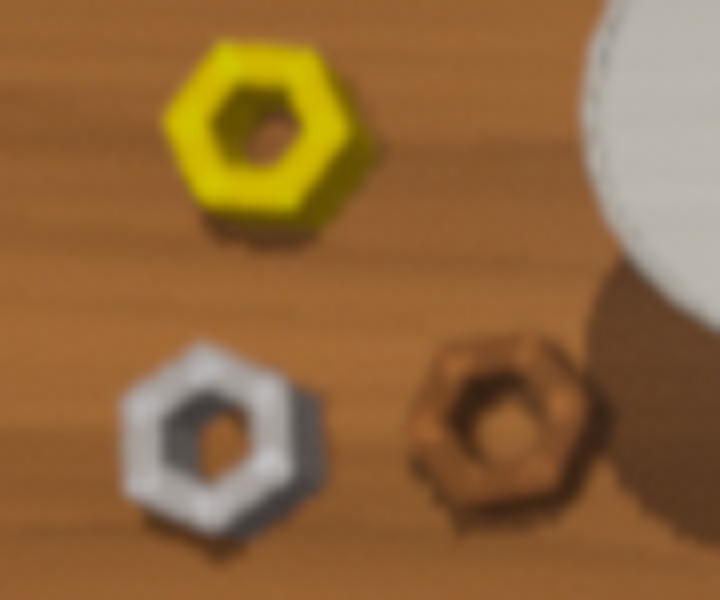

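View pics/sidecrop.png

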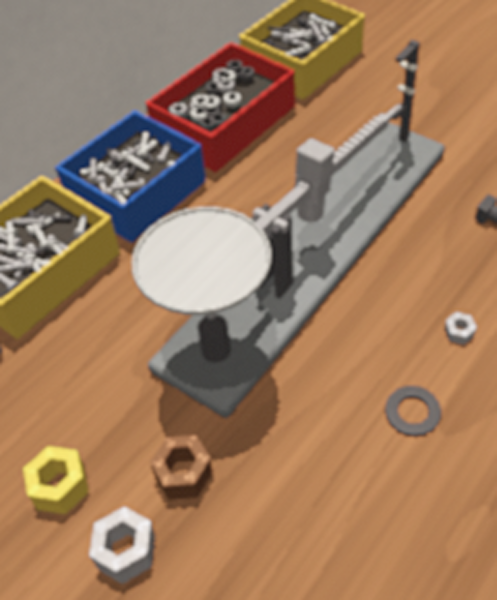

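Run:
```python
from h import *
t=ld('top0');s=ld('side0')
P=lambda a,b:tri(t,a,s,b)
# nut top-face centres
print('nut',P((125.6,194.1),(100+122/2.069-.5,80+540/2.069-.5)))
print('nut z.032', onz(t,125.6,194.1,.032), onz(s,158.5,340.5,.032))
print('brown',onz(t,162.5,192.5,.032),'yellow',onz(t,132,155.5,.032))
# pan ellipse by mask
def pan(c,box,lo):
    x0,y0,x1,y1=box; im=c['img'][y0:y1,x0:x1]; hsv=cv2.cvtColor(im,cv2.COLOR_RGB2HSV)
    m=((hsv[...,1]<40)&(hsv[...,2]>lo)).astype('uint8'); m=cv2.morphologyEx(m,cv2.MORPH_OPEN,np.ones((9,9)))
    cs,_=cv2.findContours(m,cv2.RETR_EXTERNAL,cv2.CHAIN_APPROX_NONE); k=max(cs,key=cv2.contourArea)
    e=cv2.fitEllipse(cv2.convexHull(k)); return (e[0][0]+x0,e[0][1]+y0),e[1],e[2]
a=pan(t,(165,115,245,190),150); b=pan(s,(155,175,240,235),150); print(a,b)
print('pan',P(a[0],b[0]))
# topcrop/side crop pts
T=lambda x,y:(100+x/2.5-.3,110+y/2.5-.3)
S=lambda x,y:(100+x/2.069-.3,80+y/2.069-.3)
print('poise top',P(T(497,101),S(315,150)))
print('cheek',P(T(395,105),S(267,218)))
print('base near right corner',onz(t,*T(728,190),.02),onz(t,*T(230,205),.02))
print('side base',onz(s,*S(442,150),.02),onz(s,*S(230,413),.02),onz(s,*S(150,368),.02))
```

```text
nut (array([0.53316571, 0.35854581, 0.02751118]), np.float64(0.0006192667154250027))
nut z.032 [0.53280595 0.35698493 0.032     ] [0.53088256 0.35916863 0.032     ]
brown [0.53880758 0.26755857 0.032     ] yellow [0.62965308 0.34922639 0.032     ]
((204.13518524169922, 153.10508728027344), (59.802940368652344, 62.50859451293945), 78.73601531982422) ((197.0017967224121, 205.00950622558594), (50.09251403808594, 67.93084716796875), 80.3323974609375)
pan (array([0.60302597, 0.14854427, 0.17109078]), np.float64(0.0013409472541704853))
poise top (array([ 0.61462056, -0.0480438 ,  0.16358054]), np.float64(0.0018118844731953216))
cheek (array([0.61858343, 0.03681058, 0.12483642]), np.float64(0.004706482727398775))
base near right corner [ 0.57066475 -0.29343425  0.02      ] [0.54425368 0.19896296 0.02      ]
side base [ 0.56834232 -0.28211985  0.02      ] [0.54032289 0.19969827 0.02      ] [0.64479412 0.20864002 0.02      ]
```

```bash
cat >> h.py <<'E'
from scipy.spatial.transform import Rotation as R
def plan(p,yaw,cur=None,curr=None):
    o=get_obs(); cur=o['ee_pos'] if cur is None else np.array(cur); rpy=o['tcp_rot'] if curr is None else curr
    A=R.from_euler('xyz',rpy,degrees=True); B=R.from_euler('xyz',[-90,0,yaw],degrees=True)
    print('turn',np.round((A.inv()*B).as_rotvec(degrees=True),2),'shift',np.round(A.inv().apply(np.array(p)-cur),4))
E
python3 -c "
from h import *
plan([.532,.3575,.12],33,[.148,.53,.203],[-90,0,74.37])"
```

```text
turn [ 0.   41.37 -0.  ] shift [-0.0627  0.083  -0.4163]
```

Request:
play_rows --moves '[[[0, 8, 0], [-0.0075, 0.01, -0.05], 100], [[0, 16, 0], [-0.015, 0.02, -0.1], 100], [[0, 24, 0], [-0.0225, 0.03, -0.15], 100], [[0, 32, 0], [-0.03, 0.04, -0.2], 100], [[0, 41.4, 0], [-0.0375, 0.05, -0.25], 100]]'

```text
time: 0.65
ee_pos: [0.3735, 0.4281, 0.1544]
tcp_rot: [-90.0, 0.0, 33.5]
wrist_force: [0.5, 1.4, -0.2]
opening: 0.0856
```

```bash
python3 -c "
from h import *
plan([.532,.3575,.12],33)
o=get_obs();print(o['q'],o['qd'],o['tcp_rot'],o['time'])"
```

```text
turn [ 0.    0.45 -0.01] shift [ 0.0933  0.0344 -0.1463]
[4.88960760e+01 6.73223510e+00 6.53817512e+00 8.98129627e+01
 1.88268743e-03 1.05443489e+02] [-48.32510019  16.52140555   7.08482666  -9.51449798   0.06158882
  37.81227171] [-9.00000554e+01  7.27048849e-03  3.34525867e+01] 0.65
```

```bash
python3 -c "
from h import *
A=R.from_euler('xyz',[-90,0,74.37],degrees=True)
c=np.array([.148,.53,.203])+A.apply([-.0375,.05,-.25]);print(c)
plan([.532,.3575,.12],33,c,[-90,0,32.97])"
```

```text
[0.378652   0.42653067 0.153     ]
turn [ 0.   -0.03 -0.  ] shift [ 0.0911  0.033  -0.1414]
```

Request:
play_rows --moves '[[[0, 0, 0], [0.026, 0.009, -0.04], 100], [[0, 0, 0], [0.052, 0.018, -0.08], 100], [[0, 0, 0], [0.078, 0.027, -0.12], 100], [[0, 0, 0], [0.0911, 0.033, -0.1414], 100], [[0, 0, 0], [0.0911, 0.033, -0.1414], 100]]'

```text
time: 1.15
ee_pos: [0.5284, 0.3601, 0.1197]
tcp_rot: [-90.0, 0.2, 33.6]
wrist_force: [-0.0, -0.2, -0.1]
opening: 0.0854
```

Run:
```python
from h import *
c=snap('wrist','w1'); o=get_obs(); print(o['ee_pos'],o['tcp_rot'],o['wrist_force'],o['q'])
print(proj(c,[.532,.3575,.032]))
```

```text
[0.52703721 0.36111822 0.12053892] [-89.99861048   0.12889839  33.62926579] [-0.67249247 -0.2512635  -0.03495488] [3.44168267e+01 1.66084805e+01 1.42879439e+01 8.78083305e+01
 3.16110469e-03 9.07875589e+01]
(np.float64(254.43501317957592), np.float64(190.32352291368707))
```

View pics/w1.png

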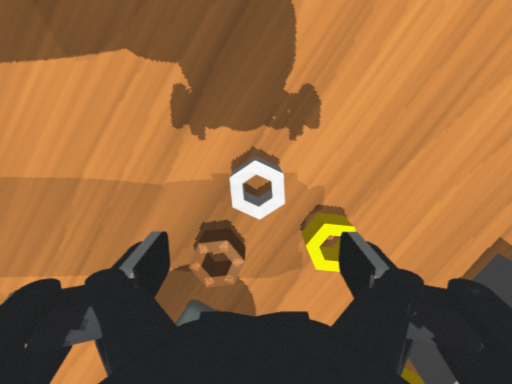

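Run:
```python
from h import *
c=ld('w1'); print(onz(c,257.5,189.5,.032))
im=c['img'];h=cv2.cvtColor(im,cv2.COLOR_RGB2HSV);m=((h[...,1]<40)&(h[...,2]>200)).astype('uint8');m[:150]=0;m[230:]=0
cs,_=cv2.findContours(m,cv2.RETR_EXTERNAL,cv2.CHAIN_APPROX_NONE);k=max(cs,key=cv2.contourArea);k2=cv2.approxPolyDP(k,5,True);print(k2[:,0].tolist(),cv2.minEnclosingCircle(k))
o=get_obs();print(o['ee_pos'],o['qd'])
```

```text
[0.53397388 0.35978362 0.032     ]
[[254, 161], [230, 177], [232, 205], [260, 218], [284, 202], [283, 175]] ((257.1106872558594, 189.43893432617188), 29.828214645385742)
[0.52703721 0.36111822 0.12053892] [ 2.31237488 -1.87739752 -0.51128873  0.59547719  0.38359929  0.82959338]
```

```bash
python3 -c "
from h import *
plan([.533,.3585,.045],35,[.532,.3575,.12],[-90,0,33])"
```

```text
turn [ 0. -2.  0.] shift [0.0014 0.075  0.0003]
```

Request:
play_rows --moves '[[[0, 0, 0], [0, 0, 0], 100], [[0, -2, 0], [0.0014, 0.02, 0.0003], 100], [[0, -2, 0], [0.0014, 0.05, 0.0003], 100], [[0, -2, 0], [0.0014, 0.075, 0.0003], 100], [[0, -2, 0], [0.0014, 0.075, 0.0003], 100]]'

```text
time: 1.7
ee_pos: [0.5245, 0.3632, 0.0439]
tcp_rot: [-90.0, 0.3, 35.9]
wrist_force: [-0.1, 0.6, -1.9]
opening: 0.0856
```

Request:
play_rows --moves '[[[0, 0, 0], [0, 0, 0], 100], [[0, 0, 0], [0, 0, 0], 100], [[0, 0, 0], [0, 0, 0], 100], [[0, 0, 0], [0, 0, 0], 100], [[0, 0, 0], [0, 0, 0], 100]]'

```text
time: 2.2
ee_pos: [0.5275, 0.3636, 0.0476]
tcp_rot: [-90.0, -0.1, 35.8]
wrist_force: [-0.6, 0.3, 0.5]
opening: 0.0856
```

Run:
```python
from h import *
c=snap('wrist','w2'); o=get_obs(); print(o['ee_pos'],o['tcp_rot'],o['wrist_force'],o['qd'])
im=c['img'];h=cv2.cvtColor(im,cv2.COLOR_RGB2HSV);m=((h[...,1]<40)&(h[...,2]>200)).astype('uint8')
cs,_=cv2.findContours(m,cv2.RETR_EXTERNAL,cv2.CHAIN_APPROX_NONE);k=max(cs,key=cv2.contourArea);k2=cv2.approxPolyDP(k,6,True);(u,v),r=cv2.minEnclosingCircle(k);print(k2[:,0].tolist(),u,v,r,onz(c,u,v,.032))
```

```text
[0.52743915 0.36346909 0.04735362] [-8.99996203e+01 -2.61761805e-02  3.57681033e+01] [0.25315076 0.19573103 0.32864445] [ 0.04607847  0.11617941 -0.32356202  0.04389634 -0.00304246  0.01112535]
[[256, 186], [219, 207], [222, 242], [259, 258], [291, 240], [291, 202]] 255.7291717529297 221.0 40.06294250488281 [0.53384808 0.35940467 0.032     ]
```

View pics/w2.png

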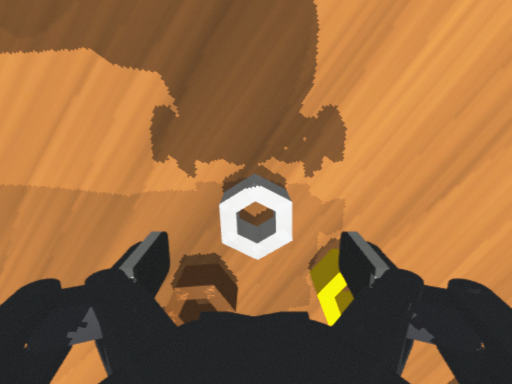

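```bash
python3 -c "
from h import *
plan([.5335,.359,.001],35.8)
c=ld('w2');print(onz(c,338,290,.032),onz(c,200,305,.032))"
```

```text
turn [-0.   -0.03  0.03] shift [ 0.0023  0.0464 -0.0072]
[0.61698367 0.35064517 0.032     ] [0.53943951 0.27856182 0.032     ]
```

Request:
play_rows --moves '[[[0, 0, 0], [0.0023, 0.005, -0.0072], 100], [[0, 0, 0], [0.0023, 0.015, -0.0072], 100], [[0, 0, 0], [0.0023, 0.03, -0.0072], 100], [[0, 0, 0], [0.0023, 0.04, -0.0072], 100], [[0, 0, 0], [0.0023, 0.046, -0.0072], 100]]'

```text
time: 2.75
ee_pos: [0.5325, 0.3584, -0.0013]
tcp_rot: [-90.0, 0.1, 35.8]
wrist_force: [-1.4, -0.1, -0.0]
opening: 0.0851
```

Request:
play_rows --grip_force 40 --moves '[[[0, 0, 0], [0, 0, 0], 100], [[0, 0, 0], [0, 0, 0], 80], [[0, 0, 0], [0, 0, 0], 70], [[0, 0, 0], [0, 0, 0], 65], [[0, 0, 0], [0, 0, 0], 60]]'

```text
time: 3.25
ee_pos: [0.5335, 0.3591, 0.0014]
tcp_rot: [-90.0, -0.0, 35.8]
wrist_force: [0.4, -0.6, -0.4]
opening: 0.0511
```

Request:
play_rows --grip_force 40 --moves '[[[0, 0, 0], [0, 0, 0], 55], [[0, 0, 0], [0, 0, 0], 45], [[0, 0, 0], [0, 0, 0], 40], [[0, 0, 0], [0, 0, 0], 40], [[0, 0, 0], [0, 0, 0], 40]]'

```text
time: 3.75
ee_pos: [0.5339, 0.3592, 0.0034]
tcp_rot: [-90.0, -0.1, 35.8]
wrist_force: [-2.9, -2.9, 14.4]
opening: 0.034
```

Run:
```python
from h import *
c=snap('wrist','w3'); o=get_obs(); print(o['ee_pos'],o['tcp_rot'],o['wrist_force'],o['opening'])
```

```text
[0.53388935 0.35922577 0.00340127] [-90.00735952  -0.13693875  35.77356739] [-3.91795434 -2.64991649 14.68194388] 0.03440345280285115
```

View pics/w3.png

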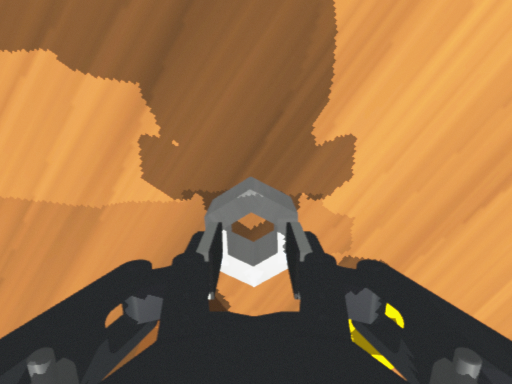

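Run:
```python
from h import *
c=ld('w3'); crop(c,150,150,360,310,'w3c')
s=snap('side','s3'); crop(s,90,250,250,370,'s3c')
t=snap('top','t3'); crop(t,80,130,240,250,'t3c')
print(c['world_from_camera'])
```

```text
w3c scale 3.75
s3c scale 5.0
t3c scale 5.0
[[ 0.81142061 -0.56432913 -0.15208295  0.49625493]
 [ 0.58446024  0.78421277  0.20836639  0.41329135]
 [ 0.00167817 -0.25795922  0.96615435  0.17456624]
 [ 0.          0.          0.          1.        ]]
```

View pics/w3c.png

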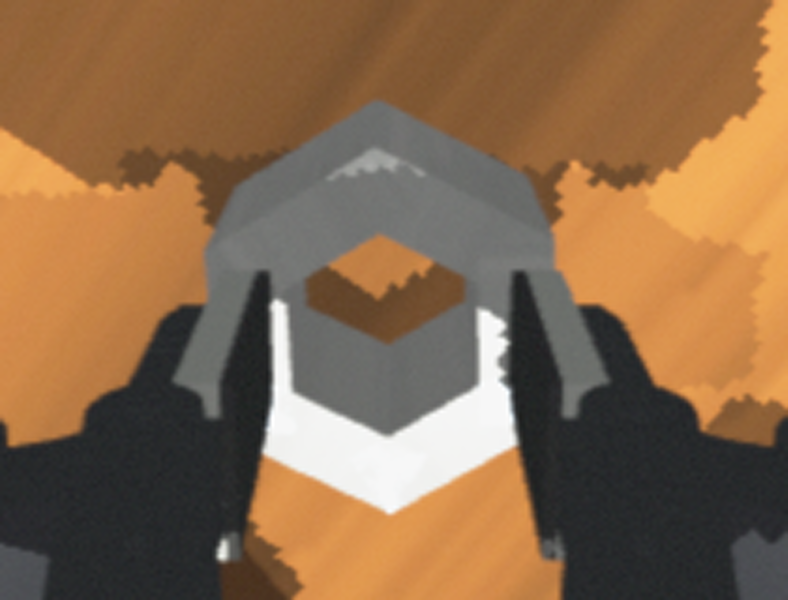

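View pics/s3c.png

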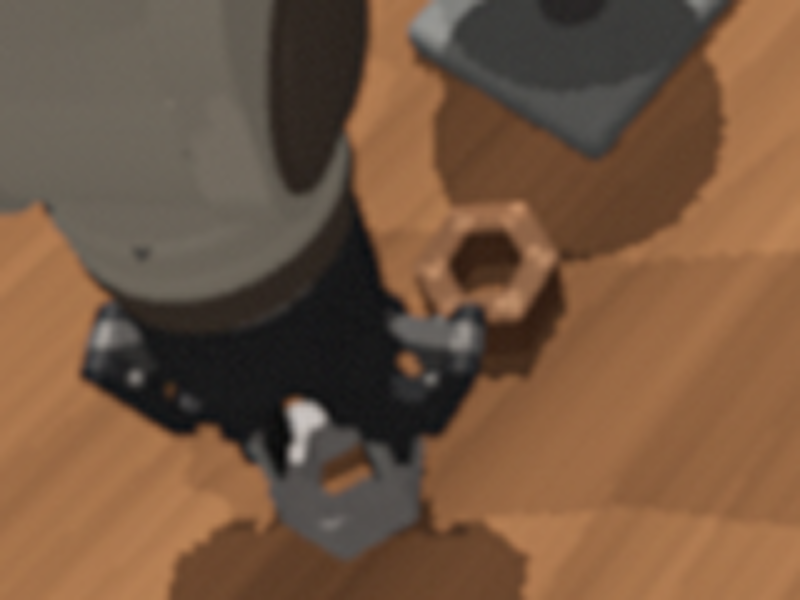

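View pics/s3.png

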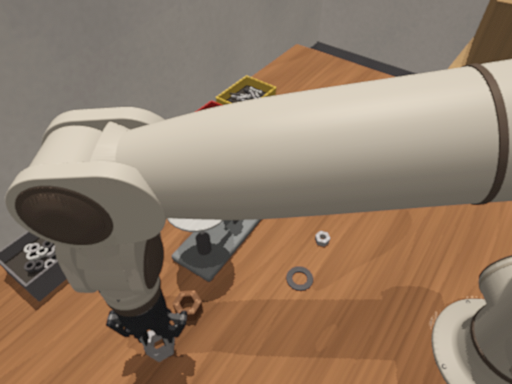

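Request:
play_rows --moves '[[[0, 0, 0], [0, -0.006, 0], 40], [[0, 0, 0], [0, -0.02, 0], 40], [[0, 0, 0], [0, -0.05, 0], 60], [[0, 0, 0], [0, -0.08, 0], 80], [[0, 0, 0], [0, -0.08, 0], 100]]'

```text
time: 4.4
ee_pos: [0.5352, 0.3602, 0.0867]
tcp_rot: [-90.0, -0.4, 35.8]
wrist_force: [1.7, 0.0, 0.1]
opening: 0.0761
```

Run:
```python
from h import *
c=snap('wrist','w4'); o=get_obs(); print(o['ee_pos'],o['tcp_rot'],o['wrist_force'],o['opening'])
s=snap('side','s4'); crop(s,90,220,250,340,'s4c')
print('tcp in side',proj(s,o['ee_pos']),'in wrist',proj(c,o['ee_pos']))
```

```text
[0.5346023  0.35979779 0.08421324] [-90.00763821  -0.27010282  35.77836262] [-0.4906877  -0.41515949 -0.62970211] 0.08298068229028221
s4c scale 5.0
tcp in side (np.float64(151.41927698798895), np.float64(328.0075297397211)) in wrist (np.float64(250.6046669791074), np.float64(218.14398433298123))
```

View pics/w4.png

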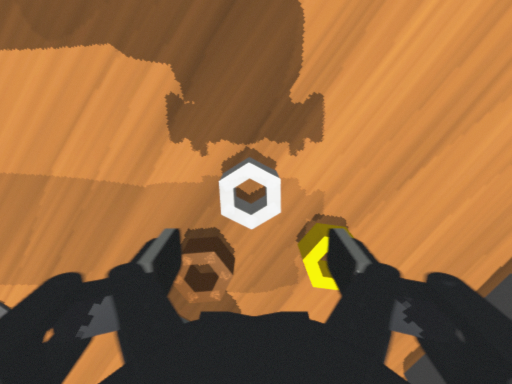

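View pics/s4c.png

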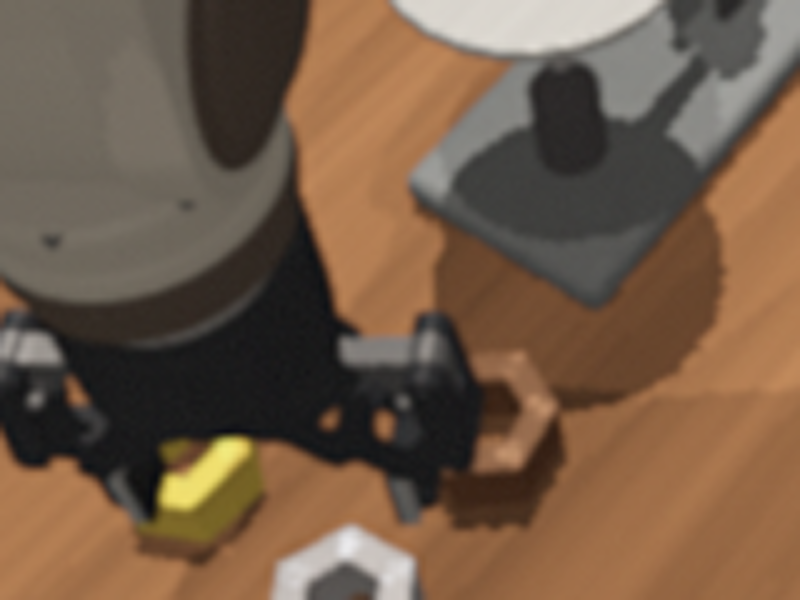

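Run:
```python
from h import *
s=ld('s4');w=ld('w4')
e=np.array([.5346,.3598]);ax=np.array([.811,.585]);az=np.array([-.585,.811])
for p in ((119,324.4),(172,324.4)):
  for z in (.084,.1,.11,.12,.13):
    q=onz(s,*p,z)[:2]-e; print(p,z,'x %.3f z %.3f'%(q@ax,q@az))
for p in ((178,230),(330,230)):
  for z in (.084,.1,.11,.12,.13):
    q=onz(w,*p,z)[:2]-e; print('w',p,z,'x %.3f z %.3f'%(q@ax,q@az))
```

```text
(119, 324.4) 0.084 x 0.059 z -0.007
(119, 324.4) 0.1 x 0.053 z 0.000
(119, 324.4) 0.11 x 0.049 z 0.005
(119, 324.4) 0.12 x 0.046 z 0.009
(119, 324.4) 0.13 x 0.042 z 0.013
(172, 324.4) 0.084 x -0.035 z -0.007
(172, 324.4) 0.1 x -0.039 z 0.000
(172, 324.4) 0.11 x -0.041 z 0.005
(172, 324.4) 0.12 x -0.043 z 0.009
(172, 324.4) 0.13 x -0.045 z 0.013
w (178, 230) 0.084 x -0.048 z -0.008
w (178, 230) 0.1 x -0.044 z -0.001
w (178, 230) 0.11 x -0.041 z 0.003
w (178, 230) 0.12 x -0.038 z 0.007
w (178, 230) 0.13 x -0.035 z 0.011
w (330, 230) 0.084 x 0.053 z -0.009
w (330, 230) 0.1 x 0.048 z -0.002
w (330, 230) 0.11 x 0.045 z 0.003
w (330, 230) 0.12 x 0.042 z 0.007
w (330, 230) 0.13 x 0.039 z 0.011
```

Run:
```python
from h import *
c=snap('wrist','w5'); o=get_obs(); print(o['ee_pos'],o['tcp_rot'],o['wrist_force'],o['opening'])
im=c['img'];h=cv2.cvtColor(im,cv2.COLOR_RGB2HSV);m=((h[...,1]<40)&(h[...,2]>200)).astype('uint8')
cs,_=cv2.findContours(m,cv2.RETR_EXTERNAL,cv2.CHAIN_APPROX_NONE);k=max(cs,key=cv2.contourArea);k2=cv2.approxPolyDP(k,5,True);(u,v),r=cv2.minEnclosingCircle(k);print(k2[:,0].tolist(),u,v,r,onz(c,u,v,.032))
P=np.array([onz(c,*p,.032)[:2] for p in k2[:,0]]);d=np.roll(P,-1,0)-P;print(np.linalg.norm(d,axis=1),np.degrees(np.arctan2(d[:,1],d[:,0]))%60+30, P.mean(0))
plan([*onz(c,u,v,.032)[:2],.003],35.8)
```

```text
[0.53333517 0.35888933 0.08093287] [-9.00008440e+01  2.20418590e-03  3.57731895e+01] [-0.35449465  1.41140121 -0.06411301] 0.08533033274078448
[[250, 164], [221, 182], [223, 216], [255, 230], [282, 214], [282, 180]] 252.03224182128906 197.2333984375 34.56968688964844 [0.53375131 0.35936653 0.032     ]
[0.02762377 0.02909519 0.02945695 0.02658998 0.02899151 0.02880451] [37.80272216 37.32776461 40.53793053 38.29101838 37.24076977 38.90540246] [0.53432999 0.35877055]
turn [ 0.   -0.03 -0.  ] shift [0.0006 0.0779 0.0001]
```

Request:
play_rows --moves '[[[0, -2.3, 0], [0.0006, 0.03, 0], 100], [[0, -2.3, 0], [0.0006, 0.06, 0], 100], [[0, -2.3, 0], [0.0006, 0.078, 0], 100], [[0, -2.3, 0], [0.0006, 0.082, 0], 100], [[0, -2.3, 0], [0.0006, 0.085, 0], 100]]'

```text
time: 5.05
ee_pos: [0.5333, 0.3589, -0.0049]
tcp_rot: [-90.0, 0.1, 38.1]
wrist_force: [-0.1, -0.4, 0.7]
opening: 0.0852
```

Request:
play_rows --moves '[[[0, 0, 0], [0, 0, 0], 100], [[0, 0, 0], [0, 0.002, 0], 100], [[0, 0, 0], [0, 0.004, 0], 100], [[0, 0, 0], [0, 0.006, 0], 100], [[0, 0, 0], [0, 0.006, 0], 100]]'

```text
time: 5.55
ee_pos: [0.5338, 0.3592, -0.0101]
tcp_rot: [-90.0, 0.0, 38.1]
wrist_force: [-0.8, -0.2, 0.2]
opening: 0.0854
```

Run:
```python
from h import *
c=snap('wrist','w6'); o=get_obs(); print(o['ee_pos'],o['tcp_rot'],o['wrist_force'],o['opening'])
```

```text
[ 0.53380348  0.35922721 -0.01004561] [-9.00002362e+01  5.49990075e-03  3.80750528e+01] [0.13922527 0.65823221 0.20561655] 0.08534010079480711
```

View pics/w6.png

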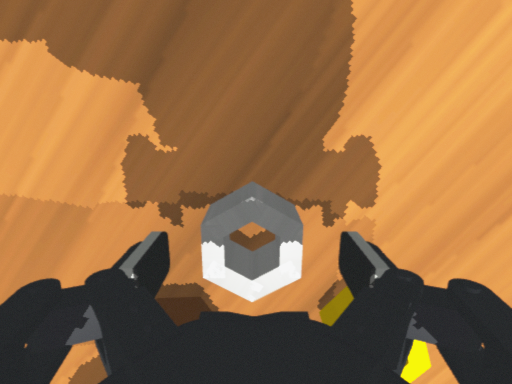

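Request:
play_rows --moves '[[[0, 0, 0], [0, 0.003, 0], 100], [[0, 0, 0], [0, 0.006, 0], 100], [[0, 0, 0], [0, 0.009, 0], 100], [[0, 0, 0], [0, 0.01, 0], 100], [[0, 0, 0], [0, 0.01, 0], 80]]'

```text
time: 6.1
ee_pos: [0.5337, 0.3591, -0.0204]
tcp_rot: [-90.0, 0.0, 38.1]
wrist_force: [0.2, 0.6, 0.2]
opening: 0.0731
```

Request:
play_rows --moves '[[[0, 0, 0], [0, 0, 0], 70], [[0, 0, 0], [0, 0, 0], 65], [[0, 0, 0], [0, 0, 0], 62], [[0, 0, 0], [0, 0, 0], 60], [[0, 0, 0], [0, 0, 0], 58]]'

```text
time: 6.6
ee_pos: [0.5337, 0.3591, -0.0199]
tcp_rot: [-90.0, 0.0, 38.1]
wrist_force: [-1.6, -1.7, 1.8]
opening: 0.0499
```

Request:
play_rows --grip_force 40 --moves '[[[0, 0, 0], [0, 0, 0], 55], [[0, 0, 0], [0, 0, 0], 52], [[0, 0, 0], [0, 0, 0], 50], [[0, 0, 0], [0, 0, 0], 50], [[0, 0, 0], [0, 0, 0], 50]]'

```text
time: 7.1
ee_pos: [0.5338, 0.3592, -0.0197]
tcp_rot: [-90.0, -0.0, 38.1]
wrist_force: [-2.4, -2.1, 6.1]
opening: 0.0492
```

Run:
```python
from h import *
c=snap('wrist','w7'); o=get_obs(); print(o['ee_pos'],o['tcp_rot'],o['wrist_force'],o['opening'])
```

```text
[ 0.53381984  0.35927591 -0.01973221] [-9.00020335e+01 -5.20748444e-03  3.80772378e+01] [-2.84384608 -1.90924931  5.27693881] 0.04929476422574442
```

View pics/w7.png

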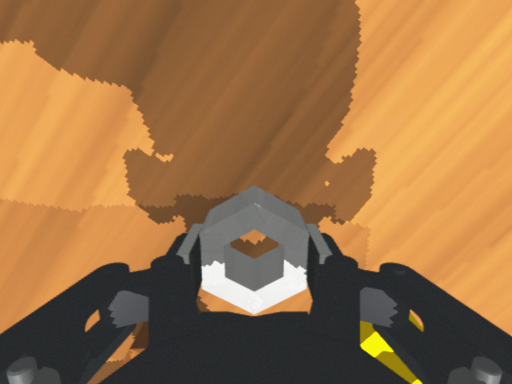

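Request:
play_rows --grip_force 40 --moves '[[[0, 0, 0], [0, -0.003, 0], 45], [[0, 0, 0], [0, -0.01, 0], 45], [[0, 0, 0], [0, -0.03, 0], 45], [[0, 0, 0], [0, -0.05, 0], 45], [[0, 0, 0], [0, -0.06, 0], 45]]'

```text
time: 7.65
ee_pos: [0.5345, 0.3597, 0.0418]
tcp_rot: [-90.0, -0.1, 38.1]
wrist_force: [0.2, 0.6, -3.7]
opening: 0.049
```

Request:
play_rows --moves '[[[0, 0, 0], [0, -0.03, 0], 45], [[0, 0, 0], [0, -0.07, 0], 45], [[0, 0, 0], [0, -0.11, 0], 45], [[0, 0, 0], [0, -0.14, 0], 45], [[0, 0, 0], [0, -0.15, 0], 45]]'

```text
time: 8.15
ee_pos: [0.5347, 0.3599, 0.1935]
tcp_rot: [-90.0, -0.3, 38.1]
wrist_force: [0.1, -0.7, -4.8]
opening: 0.0489
```

Request:
play_rows --moves '[[[0, 0, 0], [0, 0, 0], 45], [[0, 0, 0], [0, 0, 0], 45], [[0, 0, 0], [0, 0, 0], 45], [[0, 0, 0], [0, 0, 0], 45], [[0, 0, 0], [0, 0, 0], 45]]'

```text
time: 8.65
ee_pos: [0.5336, 0.3591, 0.1889]
tcp_rot: [-90.0, 0.1, 38.1]
wrist_force: [-0.1, 0.2, -4.0]
opening: 0.0495
```

Run:
```python
from h import *
o=get_obs(); print(o['ee_pos'],o['tcp_rot'],o['wrist_force'],o['opening'])
c=snap('wrist','w8')
plan([.603,.1485,.20],38)
```

```text
[0.53356968 0.35908728 0.18891299] [-8.99936703e+01  8.86944925e-02  3.80753395e+01] [-0.13215183  0.1931322  -3.99778973] 0.04953593551458281
turn [-0.    0.08 -0.06] shift [-0.0753 -0.0107 -0.2086]
```

View pics/w8.png

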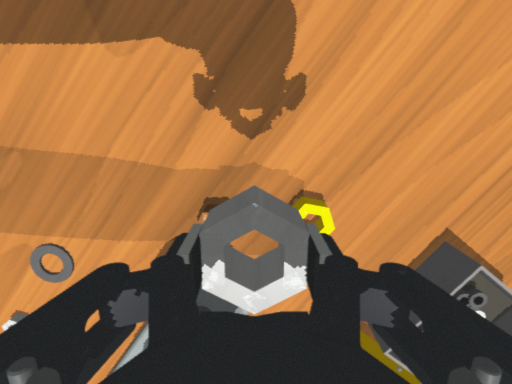

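Request:
play_rows --moves '[[[0, 0, 0], [-0.015, -0.0107, -0.04], 45], [[0, 0, 0], [-0.03, -0.0107, -0.08], 45], [[0, 0, 0], [-0.045, -0.0107, -0.125], 45], [[0, 0, 0], [-0.06, -0.0107, -0.165], 45], [[0, 0, 0], [-0.0753, -0.0107, -0.2086], 45]]'

```text
time: 9.2
ee_pos: [0.6034, 0.1471, 0.2007]
tcp_rot: [-90.0, -0.0, 38.1]
wrist_force: [0.9, -0.0, -4.5]
opening: 0.0491
```

Request:
play_rows --moves '[[[0, 0, 0], [0, 0, 0], 45], [[0, 0, 0], [0, 0, 0], 45], [[0, 0, 0], [0, 0, 0], 45], [[0, 0, 0], [0, 0, 0], 45], [[0, 0, 0], [0, 0, 0], 45]]'

```text
time: 9.7
ee_pos: [0.6029, 0.1497, 0.2007]
tcp_rot: [-90.0, -0.0, 38.2]
wrist_force: [0.1, 0.1, -4.2]
opening: 0.049
```

Run:
```python
from h import *
o=get_obs(); print(o['ee_pos'],o['tcp_rot'],o['wrist_force'],o['opening'])
c=snap('wrist','w9');s=snap('side','s9')
plan([.603,.1485,.175],38)
print(proj(c,[.603,.1485,.172]))
```

```text
[0.60293694 0.14970555 0.20068365] [-8.99976843e+01 -3.55541496e-03  3.81687774e+01] [ 0.10399933  0.12913666 -4.21993557] 0.04903459537800974
turn [0.   0.14 0.  ] shift [-0.0006  0.0257 -0.0007]
(np.float64(251.11233432482072), np.float64(206.8495213462858))
```

View pics/w9.png

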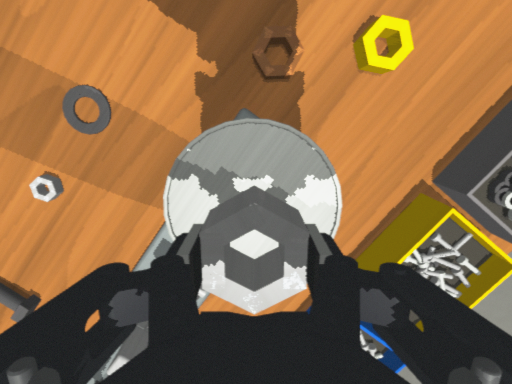

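View pics/s9.png

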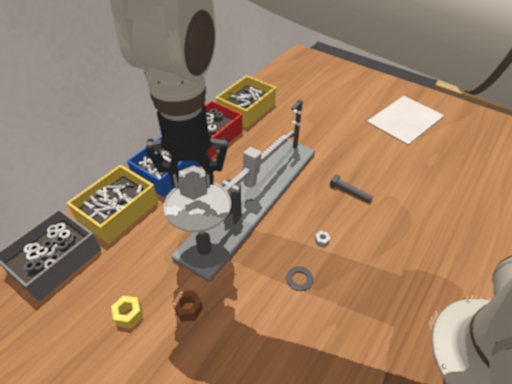

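Request:
play_rows --moves '[[[0, 0, 0], [-0.0006, 0.015, -0.0007], 45], [[0, 0, 0], [-0.0006, 0.03, -0.0007], 45], [[0, 0, 0], [-0.0006, 0.038, -0.0007], 45], [[0, 0, 0], [-0.0006, 0.04, -0.0007], 45], [[0, 0, 0], [-0.0006, 0.042, -0.0007], 45]]'

```text
time: 10.3
ee_pos: [0.6032, 0.1479, 0.159]
tcp_rot: [-90.0, -0.0, 38.1]
wrist_force: [-0.4, -0.1, -3.8]
opening: 0.0492
```

Request:
play_rows --moves '[[[0, 0, 0], [0, 0.001, 0], 45], [[0, 0, 0], [0, 0.002, 0], 45], [[0, 0, 0], [0, 0.003, 0], 45], [[0, 0, 0], [0, 0.004, 0], 45], [[0, 0, 0], [0, 0.005, 0], 45]]'

```text
time: 10.8
ee_pos: [0.6033, 0.1478, 0.1538]
tcp_rot: [-90.0, -0.0, 38.1]
wrist_force: [0.2, -0.0, -3.3]
opening: 0.0496
```

Request:
play_rows --moves '[[[0, 0, 0], [0, 0.001, 0], 45], [[0, 0, 0], [0, 0.002, 0], 45], [[0, 0, 0], [0, 0.003, 0], 45], [[0, 0, 0], [0, 0.004, 0], 45], [[0, 0, 0], [0, 0.005, 0], 45]]'

```text
time: 11.3
ee_pos: [0.6032, 0.1477, 0.1486]
tcp_rot: [-90.0, -0.0, 38.1]
wrist_force: [-0.5, 0.2, -2.7]
opening: 0.0491
```

Request:
play_rows --moves '[[[0, 0, 0], [0, 0.0015, 0], 45], [[0, 0, 0], [0, 0.003, 0], 45], [[0, 0, 0], [0, 0.0045, 0], 45], [[0, 0, 0], [0, 0.006, 0], 45], [[0, 0, 0], [0, 0.0075, 0], 45]]'

```text
time: 11.8
ee_pos: [0.6032, 0.1477, 0.1411]
tcp_rot: [-90.0, -0.0, 38.1]
wrist_force: [0.4, 0.2, -2.3]
opening: 0.0494
```

Run:
```python
from h import *
s=snap('side','s10'); crop(s,150,80,330,260,'s10c')
print(get_obs()['wrist_force'])
```

```text
s10c scale 3.3333333333333335
[-0.45808681  0.93925665 -2.35244381]
```

View pics/s10c.png

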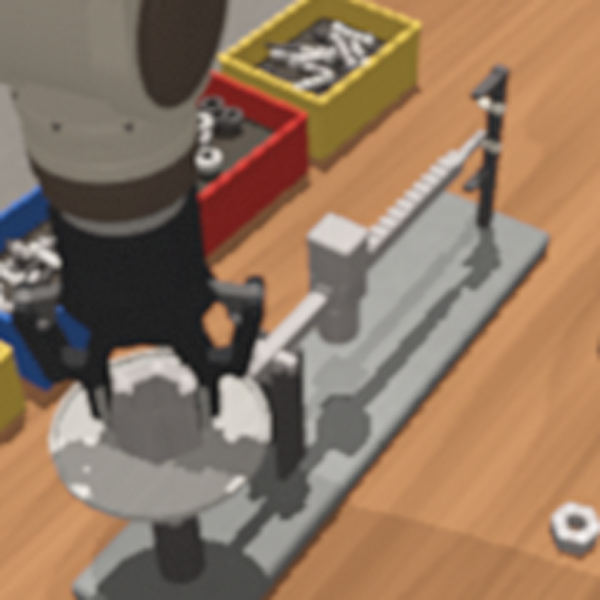

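Request:
play_rows --moves '[[[0, 0, 0], [0, 0.0015, 0], 45], [[0, 0, 0], [0, 0.003, 0], 45], [[0, 0, 0], [0, 0.0045, 0], 45], [[0, 0, 0], [0, 0.006, 0], 45], [[0, 0, 0], [0, 0.0075, 0], 45]]'

```text
time: 12.35
ee_pos: [0.6032, 0.1476, 0.1336]
tcp_rot: [-90.0, 0.0, 38.1]
wrist_force: [-0.1, -0.3, -2.2]
opening: 0.049
```

Request:
play_rows --moves '[[[0, 0, 0], [0, 0.0007, 0], 45], [[0, 0, 0], [0, 0.0014, 0], 45], [[0, 0, 0], [0, 0.0021, 0], 45], [[0, 0, 0], [0, 0.0028, 0], 45], [[0, 0, 0], [0, 0.0035, 0], 45]]'

```text
time: 12.85
ee_pos: [0.6032, 0.1476, 0.1301]
tcp_rot: [-90.0, 0.0, 38.1]
wrist_force: [-0.6, 0.1, -2.2]
opening: 0.049
```

Request:
play_rows --moves '[[[0, 0, 0], [0, 0.0005, 0], 45], [[0, 0, 0], [0, 0.001, 0], 45], [[0, 0, 0], [0, 0.0015, 0], 45], [[0, 0, 0], [0, 0.002, 0], 45], [[0, 0, 0], [0, 0.0025, 0], 45]]'

```text
time: 13.35
ee_pos: [0.6032, 0.1476, 0.1277]
tcp_rot: [-90.0, 0.0, 38.1]
wrist_force: [0.1, -1.9, -3.1]
opening: 0.0491
```

Request:
play_rows --moves '[[[0, 0, 0], [0, 0.0003, 0], 45], [[0, 0, 0], [0, 0.0006, 0], 45], [[0, 0, 0], [0, 0.0009, 0], 45], [[0, 0, 0], [0, 0.0012, 0], 45], [[0, 0, 0], [0, 0.0015, 0], 45]]'

```text
time: 13.85
ee_pos: [0.6032, 0.1477, 0.1262]
tcp_rot: [-90.0, -0.0, 38.1]
wrist_force: [-0.7, -0.4, -2.7]
opening: 0.0494
```

Run:
```python
from h import *
s=snap('side','s11'); crop(s,150,80,330,260,'s11c')
print(get_obs()['wrist_force'],get_obs()['ee_pos'])
```

```text
s11c scale 3.3333333333333335
[-0.20699686 -0.43028814 -2.22379316] [0.60316728 0.14768945 0.12613924]
```

View pics/s11c.png

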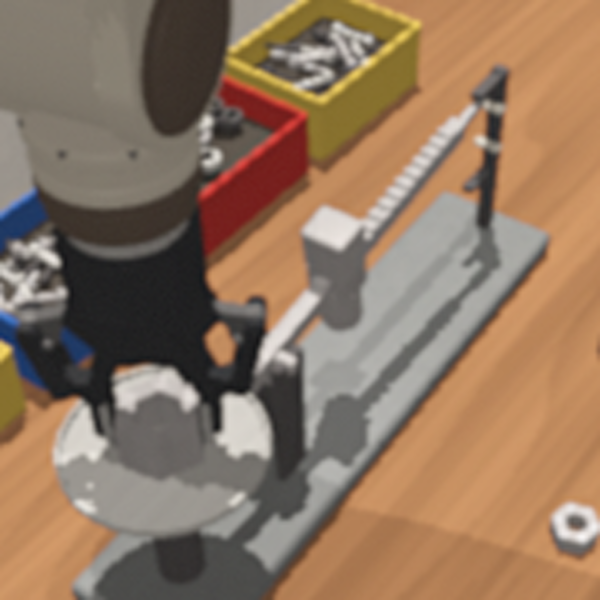

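Request:
play_rows --moves '[[[0, 0, 0], [0, 0.0002, 0], 45], [[0, 0, 0], [0, 0.0004, 0], 45], [[0, 0, 0], [0, 0.0006, 0], 45], [[0, 0, 0], [0, 0.0008, 0], 45], [[0, 0, 0], [0, 0.001, 0], 45]]'

```text
time: 14.4
ee_pos: [0.6032, 0.1477, 0.1256]
tcp_rot: [-90.0, -0.0, 38.1]
wrist_force: [-1.1, -0.9, 1.2]
opening: 0.0492
```

Request:
play_rows --moves '[[[0, 0, 0], [0, 0.0002, 0], 45], [[0, 0, 0], [0, 0.0004, 0], 45], [[0, 0, 0], [0, 0.0006, 0], 45], [[0, 0, 0], [0, 0.0008, 0], 45], [[0, 0, 0], [0, 0.001, 0], 45]]'

```text
time: 14.9
ee_pos: [0.6033, 0.1476, 0.1253]
tcp_rot: [-90.0, -0.1, 38.1]
wrist_force: [-2.5, -2.1, 9.0]
opening: 0.0492
```

Request:
play_rows --moves '[[[0, 0, 0], [0, -0.0007, 0], 45], [[0, 0, 0], [0, -0.0013, 0], 45], [[0, 0, 0], [0, -0.0013, 0], 45], [[0, 0, 0], [0, -0.0013, 0], 45], [[0, 0, 0], [0, -0.0013, 0], 45]]'

```text
time: 15.4
ee_pos: [0.6032, 0.1477, 0.1255]
tcp_rot: [-90.0, -0.0, 38.1]
wrist_force: [-0.9, -1.6, 2.6]
opening: 0.0491
```

Request:
play_rows --grip_force 20 --moves '[[[0, 0, 0], [0, -0.0005, 0], 45], [[0, 0, 0], [0, -0.0005, 0], 50], [[0, 0, 0], [0, -0.0005, 0], 56], [[0, 0, 0], [0, -0.0005, 0], 59], [[0, 0, 0], [0, -0.0005, 0], 62]]'

```text
time: 15.9
ee_pos: [0.6032, 0.1479, 0.1259]
tcp_rot: [-90.0, -0.0, 38.1]
wrist_force: [-0.2, -0.5, 0.7]
opening: 0.0527
```

Request:
play_rows --moves '[[[0, 0, 0], [0, 0, 0], 66], [[0, 0, 0], [0, 0, 0], 70], [[0, 0, 0], [0, 0, 0], 74], [[0, 0, 0], [0, 0, 0], 78], [[0, 0, 0], [0, 0, 0], 78]]'

```text
time: 16.4
ee_pos: [0.6032, 0.1477, 0.126]
tcp_rot: [-90.0, -0.0, 38.1]
wrist_force: [-1.0, -0.7, 0.5]
opening: 0.0665
```

Run:
```python
from h import *
w=snap('wrist','w12')
o=get_obs();print(o['wrist_force'],o['ee_pos'],o['opening'])
```

```text
[ 0.40053452 -0.18124598  0.41731902] [0.60316828 0.14769837 0.12600573] 0.0665994717862393
```

View pics/w12.png

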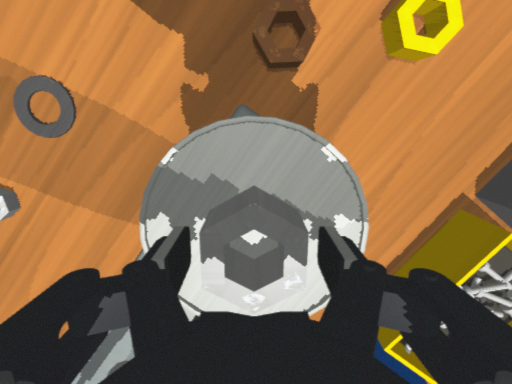

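Request:
play_rows --moves '[[[0, 0, 0], [0, -0.01, 0], 78], [[0, 0, 0], [0, -0.025, 0], 78], [[0, 0, 0], [0, -0.05, 0], 78], [[0, 0, 0], [0, -0.075, 0], 60], [[0, 0, 0], [0, -0.085, 0], 40]]'

```text
time: 16.95
ee_pos: [0.6038, 0.1478, 0.2143]
tcp_rot: [-90.1, -0.2, 38.1]
wrist_force: [0.1, 0.0, 0.4]
opening: 0.0383
```

Run:
```python
from h import *
o=get_obs();print(o['wrist_force'],o['ee_pos'],o['tcp_rot'])
u=np.array([.054,-.9985]);piv=np.array([.609,.0387])
p=piv+.040*u;print(p)
plan([*p,.21],3.1)
```

```text
[0.14595871 0.0011011  0.39777694] [0.60381885 0.14784694 0.21432134] [-90.08868616  -0.19854219  38.07373723]
[ 0.61116 -0.00124]
turn [3.000e-02 3.497e+01 2.200e-01] shift [-0.0862  0.0042 -0.1219]
```

Request:
play_rows --moves '[[[0, 7, 0], [-0.017, 0, -0.024], 0], [[0, 14, 0], [-0.034, 0, -0.048], 0], [[0, 21, 0], [-0.051, 0, -0.073], 0], [[0, 28, 0], [-0.068, 0, -0.098], 0], [[0, 35, 0], [-0.0857, 0, -0.1217], 0]]'

```text
time: 17.45
ee_pos: [0.6107, -0.0022, 0.2107]
tcp_rot: [-90.0, 0.0, 2.8]
wrist_force: [0.4, 0.1, 0.6]
opening: 0.0001
```

Request:
play_rows --moves '[[[0, 0, 0], [0, 0, 0], 0], [[0, 0, 0], [0, 0, 0], 0], [[0, 0, 0], [0, 0, 0], 0], [[0, 0, 0], [0, 0, 0], 0], [[0, 0, 0], [0, 0, 0], 0]]'

```text
time: 17.95
ee_pos: [0.6107, -0.0001, 0.211]
tcp_rot: [-90.0, 0.0, 3.2]
wrist_force: [0.2, -0.1, -0.6]
opening: 0.0002
```

Run:
```python
from h import *
o=get_obs();print(o['wrist_force'],o['ee_pos'],o['tcp_rot'],o['opening'])
s=snap('side','s13');w=snap('wrist','w13')
crop(s,150,80,330,260,'s13c')
plan([.6112,-.0012,.136],3.1)
```

```text
[ 0.2329428  -0.07688478 -0.55546721] [ 6.10741361e-01 -1.24464382e-04  2.10966207e-01] [-8.99962601e+01  8.86068425e-04  3.16652560e+00] 0.00022302953290284286
s13c scale 3.3333333333333335
turn [-0.    0.04  0.  ] shift [ 0.0004  0.075  -0.0009]
```

View pics/s13c.png

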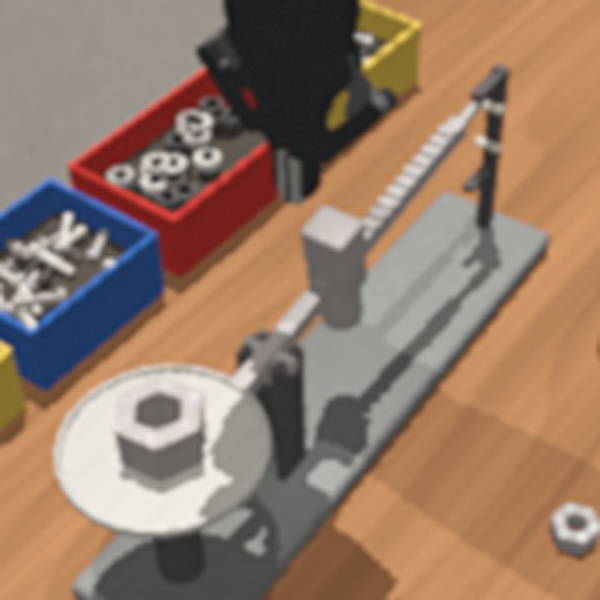

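View pics/w13.png

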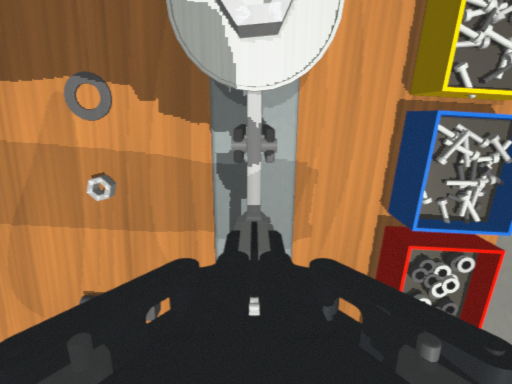

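Run:
```python
from h import *
w=ld('w13');s=ld('s13')
print('cheek',onz(w,254,145,.135)); print('pan in edge')
e=np.array([.61074,-.00012,.211])
for z in (.23,.238,.245): print(z,(onz(w,255,207,z)-e)[:2])
S=lambda x,y:(150+x/3.333-.3,80+y/3.333-.3)
# poise top center plus edges at z guess
for z in (.18,.186): print('poise',onz(s,*S(334,228),z))
# tip bottom corners
for z in (.23,.238,.245): print('tip',z,onz(s,*S(295,198),z)-e,onz(s,*S(281,190),z)-e)
```

```text
cheek [0.60936747 0.04020766 0.135     ]
pan in edge
0.23 [0.000565   0.01548587]
0.238 [0.0003877  0.01815985]
0.245 [0.00023257 0.02049958]
poise [ 0.61457837 -0.04175971  0.18      ]
poise [ 0.61045875 -0.03623406  0.186     ]
tip 0.23 [ 0.00622533 -0.00402122  0.019     ] [ 0.0181476  -0.00498625  0.019     ]
tip 0.238 [0.00016746 0.00347602 0.027     ] [0.01190625 0.00252584 0.027     ]
tip 0.245 [-0.00513318  0.01003611  0.034     ] [0.00644508 0.00909892 0.034     ]
```

Run:
```python
from h import *
w=ld('w13');s=ld('s13')
crop(w,190,180,320,280,'w13c'); crop(s,205,80,275,150,'s13d')
```

```text
w13c scale 6.0
s13d scale 8.571428571428571
```

View pics/w13c.png

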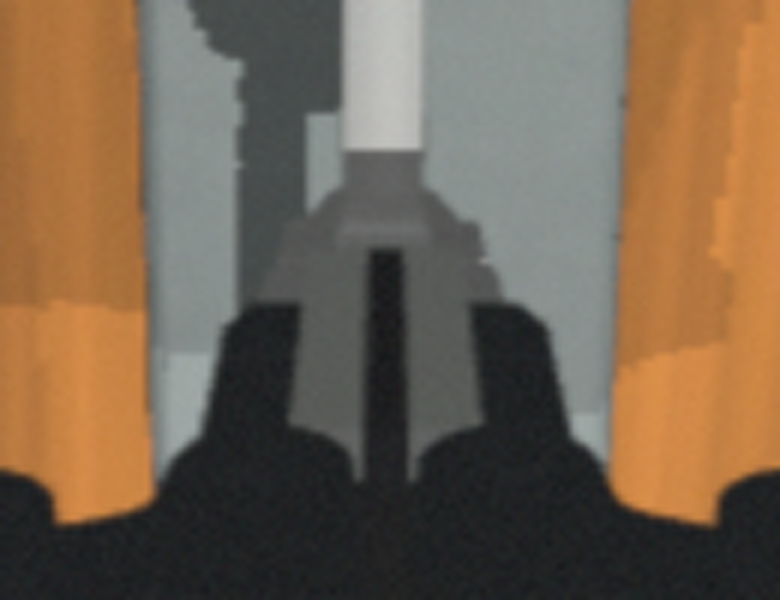

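View pics/s13d.png

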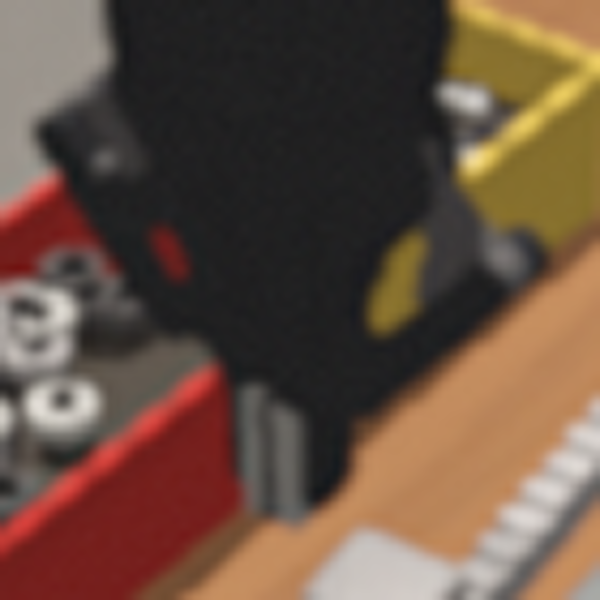

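Run:
```python
from h import *
w=ld('w13')
e=np.array([.61074,-.00012,.211])
for v in (219,220.5,222):
  for z in (.23,.238,.245): print(v,z,(onz(w,254.5,v,z)-e)[:2])
```

```text
219 0.23 [0.00068412 0.00823469]
219 0.238 [0.00050056 0.01128993]
219 0.245 [0.00033995 0.01396326]
220.5 0.23 [0.00073506 0.00731834]
220.5 0.238 [0.00054882 0.01042176]
220.5 0.245 [0.00038587 0.01313725]
222 0.23 [0.00078615 0.00639931]
222 0.238 [0.00059723 0.00955105]
222 0.245 [0.00043192 0.01230882]
```

Request:
play_rows --moves '[[[0, 0, 0], [0.0004, 0.015, 0], 0], [[0, 0, 0], [0.0004, 0.035, 0], 0], [[0, 0, 0], [0.0004, 0.055, 0], 0], [[0, 0, 0], [0.0004, 0.07, 0], 0], [[0, 0, 0], [0.0004, 0.076, 0], 0]]'

```text
time: 18.55
ee_pos: [0.6104, -0.0007, 0.1333]
tcp_rot: [-90.0, 0.1, 3.1]
wrist_force: [0.4, -0.3, -0.6]
opening: -0.0002
```

Request:
play_rows --moves '[[[0, 0, 0], [0, 0, 0], 0], [[0, 0, 0], [0, 0, 0], 0], [[0, 0, 0], [0, 0, -0.003], 0], [[0, 0, 0], [0, 0, -0.006], 0], [[0, 0, 0], [0, 0, -0.008], 0]]'

```text
time: 19.05
ee_pos: [0.6118, -0.0093, 0.1355]
tcp_rot: [-90.0, -0.0, 3.1]
wrist_force: [1.2, -0.2, 0.3]
opening: 0.0003
```

Run:
```python
from h import *
o=get_obs();print(o['wrist_force'],o['ee_pos'],o['tcp_rot'],o['opening'])
s=snap('side','s14')
crop(s,150,80,330,260,'s14c')
```

```text
[ 1.17979921 -0.17545032  0.32018559] [ 0.61181562 -0.00930777  0.1354841 ] [-9.00056936e+01 -4.07012783e-02  3.06236046e+00] 0.0002899113314383257
s14c scale 3.3333333333333335
```

View pics/s14c.png

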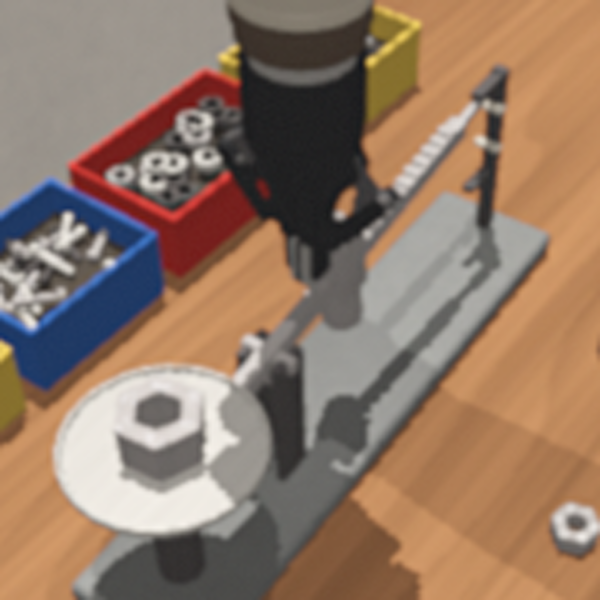

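Request:
play_rows --moves '[[[0, 0, 0], [0, 0, -0.0025], 0], [[0, 0, 0], [0, 0, -0.005], 0], [[0, 0, 0], [0, 0, -0.0075], 0], [[0, 0, 0], [0, 0, -0.01], 0], [[0, 0, 0], [0, 0, -0.0125], 0]]'

```text
time: 19.6
ee_pos: [0.6123, -0.0214, 0.1351]
tcp_rot: [-90.0, -0.0, 3.1]
wrist_force: [-0.3, 1.6, 1.6]
opening: 0.0002
```

Run:
```python
from h import *
o=get_obs();print(o['wrist_force'],o['ee_pos'])
s=snap('side','s15')
crop(s,150,80,330,260,'s15c')
```

```text
[-0.3496499   1.5699197   1.62054822] [ 0.61230705 -0.02144867  0.13510548]
s15c scale 3.3333333333333335
```

View pics/s15c.png

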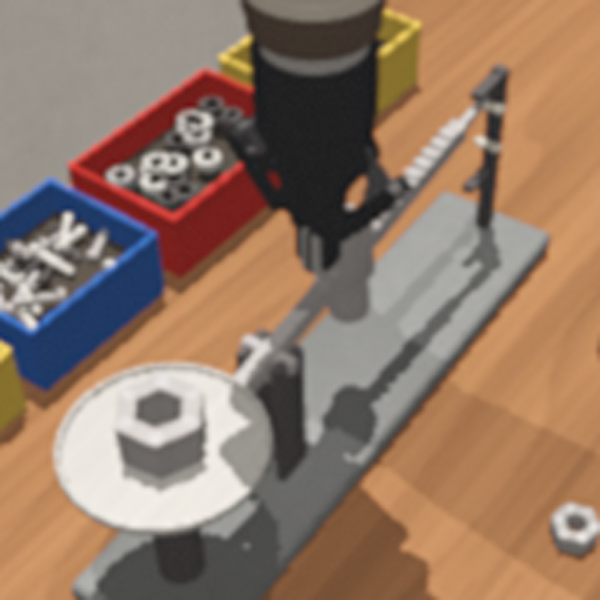

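Request:
play_rows --moves '[[[0, 0, 0], [0, 0, -0.0025], 0], [[0, 0, 0], [0, 0, -0.005], 0], [[0, 0, 0], [0, -0.0005, -0.0075], 0], [[0, 0, 0], [0, -0.001, -0.01], 0], [[0, 0, 0], [0, -0.001, -0.0125], 0]]'

```text
time: 20.15
ee_pos: [0.613, -0.0343, 0.1362]
tcp_rot: [-90.0, -0.0, 3.1]
wrist_force: [0.2, 0.5, -0.3]
opening: -0.0002
```

Request:
play_rows --moves '[[[0, 0, 0], [0, 0, -0.0025], 0], [[0, 0, 0], [0, 0, -0.005], 0], [[0, 0, 0], [0, -0.0005, -0.0075], 0], [[0, 0, 0], [0, -0.001, -0.01], 0], [[0, 0, 0], [0, -0.001, -0.012], 0]]'

```text
time: 20.65
ee_pos: [0.6137, -0.0465, 0.1372]
tcp_rot: [-90.0, -0.0, 3.1]
wrist_force: [0.1, 0.5, 0.0]
opening: -0.0002
```

Request:
play_rows --moves '[[[0, 0, 0], [0, 0, -0.0025], 0], [[0, 0, 0], [0, 0, -0.005], 0], [[0, 0, 0], [0, -0.0005, -0.0075], 0], [[0, 0, 0], [0, -0.001, -0.01], 0], [[0, 0, 0], [0, -0.001, -0.012], 0]]'

```text
time: 21.15
ee_pos: [0.6143, -0.0584, 0.1382]
tcp_rot: [-90.0, -0.0, 3.1]
wrist_force: [-0.4, 1.5, 0.3]
opening: -0.0002
```

Run:
```python
from h import *
o=get_obs();print(o['wrist_force'],o['ee_pos'])
s=snap('side','s16')
crop(s,150,80,330,260,'s16c')
```

```text
[-0.36063881  1.48271339  0.33103431] [ 0.61431848 -0.0584189   0.13821029]
s16c scale 3.3333333333333335
```

View pics/s16c.png

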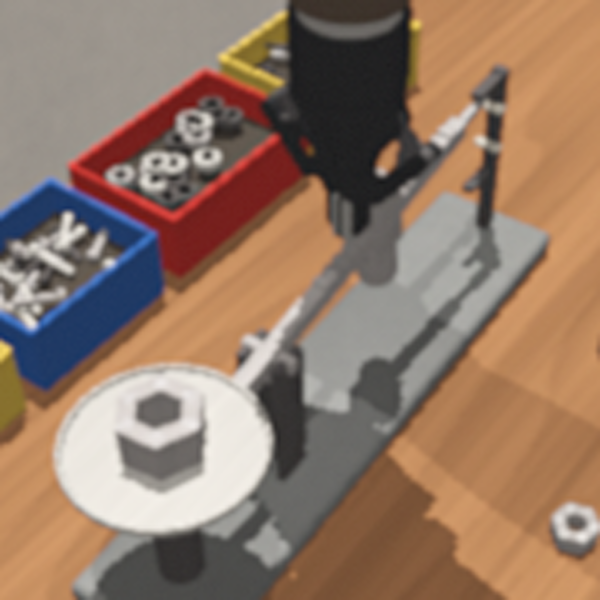

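Request:
play_rows --moves '[[[0, 0, 0], [0, 0, -0.0025], 0], [[0, 0, 0], [0, 0, -0.005], 0], [[0, 0, 0], [0, -0.0005, -0.0075], 0], [[0, 0, 0], [0, -0.001, -0.01], 0], [[0, 0, 0], [0, -0.001, -0.012], 0]]'

```text
time: 21.7
ee_pos: [0.6149, -0.0704, 0.1392]
tcp_rot: [-90.0, -0.0, 3.1]
wrist_force: [0.4, 0.6, 0.8]
opening: 0.0002
```

Request:
play_rows --moves '[[[0, 0, 0], [0, 0, 0.001], 0], [[0, 0, 0], [0, 0, 0.003], 0], [[0, 0, 0], [0, 0, 0.005], 0], [[0, 0, 0], [0, 0, 0.005], 0], [[0, 0, 0], [0, 0, 0.005], 0]]'

```text
time: 22.2
ee_pos: [0.6146, -0.0647, 0.139]
tcp_rot: [-90.0, -0.0, 3.1]
wrist_force: [0.2, 0.6, 0.0]
opening: 0.0003
```

Run:
```python
from h import *
o=get_obs();print(o['wrist_force'],o['ee_pos'])
s=snap('side','s17')
crop(s,200,80,320,200,'s17c')
```

```text
[0.20829514 0.63035147 0.01232566] [ 0.61458441 -0.06472943  0.13901338]
s17c scale 5.0
```

View pics/s17c.png

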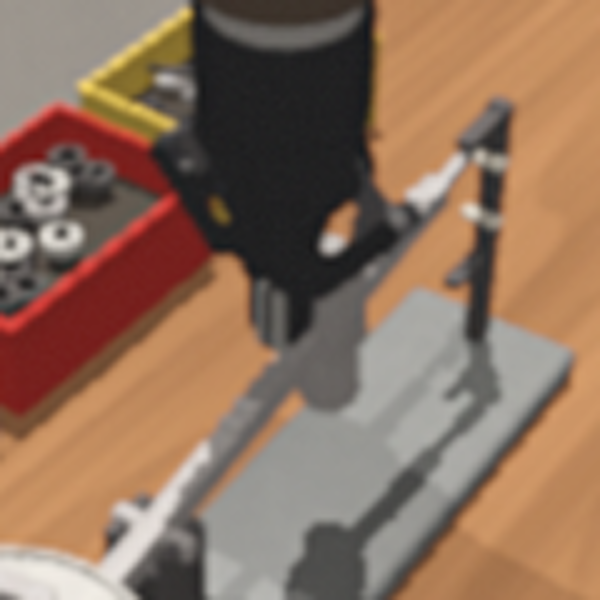

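Request:
play_rows --moves '[[[0, 0, 0], [0, -0.001, -0.005], 0], [[0, 0, 0], [0, -0.002, -0.009], 0], [[0, 0, 0], [0, -0.002, -0.012], 0], [[0, 0, 0], [0, -0.002, -0.0145], 0], [[0, 0, 0], [0, -0.002, -0.017], 0]]'

```text
time: 22.75
ee_pos: [0.6156, -0.0824, 0.1411]
tcp_rot: [-90.0, -0.0, 3.1]
wrist_force: [-0.0, 0.3, -0.0]
opening: 0.0002
```

Request:
play_rows --moves '[[[0, 0, 0], [0, 0, 0.001], 0], [[0, 0, 0], [0, 0, 0.003], 0], [[0, 0, 0], [0, 0, 0.006], 0], [[0, 0, 0], [0, 0, 0.006], 0], [[0, 0, 0], [0, 0, 0.006], 0]]'

```text
time: 23.25
ee_pos: [0.6152, -0.0756, 0.141]
tcp_rot: [-90.0, -0.0, 3.1]
wrist_force: [0.5, -0.8, -0.6]
opening: 0.0002
```

Run:
```python
from h import *
o=get_obs();print(o['wrist_force'],o['ee_pos'])
s=snap('side','s18')
crop(s,200,80,320,200,'s18c')
```

```text
[ 0.48083375 -0.81983762 -0.61134659] [ 0.61517883 -0.07562948  0.14104128]
s18c scale 5.0
```

View pics/s18c.png

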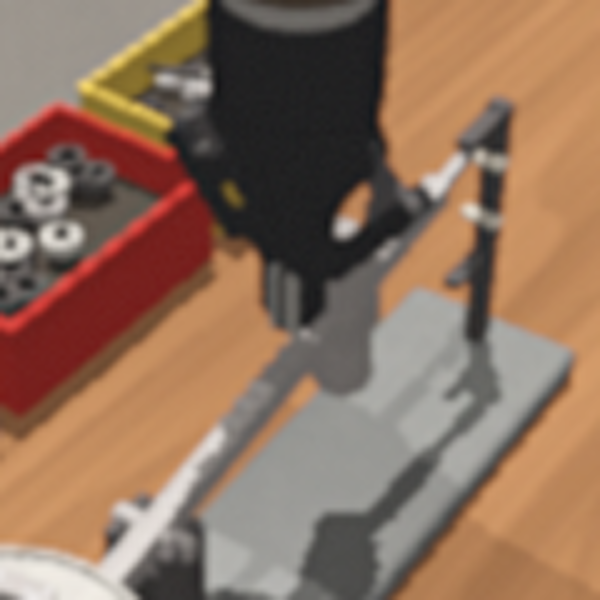

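Request:
play_rows --moves '[[[0, 0, 0], [0, -0.001, -0.006], 0], [[0, 0, 0], [0, -0.001, -0.01], 0], [[0, 0, 0], [0, -0.001, -0.013], 0], [[0, 0, 0], [0, -0.001, -0.016], 0], [[0, 0, 0], [0, -0.001, -0.0185], 0]]'

```text
time: 23.8
ee_pos: [0.6162, -0.0949, 0.142]
tcp_rot: [-90.0, -0.0, 3.1]
wrist_force: [-0.2, 2.3, 0.0]
opening: 0.0001
```

Request:
play_rows --moves '[[[0, 0, 0], [0, 0, 0.001], 0], [[0, 0, 0], [0, 0, 0.003], 0], [[0, 0, 0], [0, 0, 0.006], 0], [[0, 0, 0], [0, 0, 0.008], 0], [[0, 0, 0], [0, 0, 0.008], 0]]'

```text
time: 24.3
ee_pos: [0.6157, -0.0859, 0.1421]
tcp_rot: [-90.0, -0.0, 3.1]
wrist_force: [0.6, -0.7, -0.0]
opening: -0.0002
```

Run:
```python
from h import *
o=get_obs();print(o['wrist_force'],o['ee_pos'])
s=snap('side','s19')
crop(s,200,80,320,200,'s19c')
```

```text
[ 0.55603212 -0.74137452 -0.03428996] [ 0.61574796 -0.08588469  0.14206811]
s19c scale 5.0
```

View pics/s19c.png

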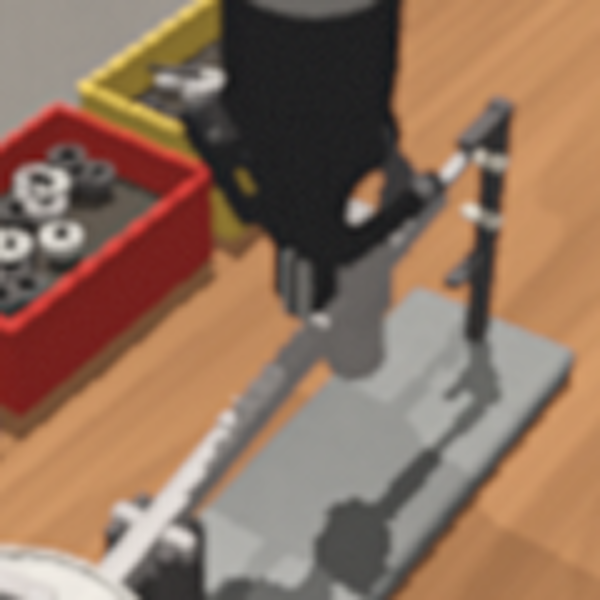

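Request:
play_rows --moves '[[[0, 0, 0], [0, -0.001, -0.008], 0], [[0, 0, 0], [0, -0.002, -0.012], 0], [[0, 0, 0], [0, -0.002, -0.015], 0], [[0, 0, 0], [0, -0.002, -0.018], 0], [[0, 0, 0], [0, -0.002, -0.0205], 0]]'

```text
time: 24.85
ee_pos: [0.6169, -0.1073, 0.144]
tcp_rot: [-90.0, -0.0, 3.1]
wrist_force: [1.1, 3.1, -1.7]
opening: 0.0003
```

Request:
play_rows --moves '[[[0, 0, 0], [0, 0, 0.001], 0], [[0, 0, 0], [0, 0, 0.003], 0], [[0, 0, 0], [0, 0, 0.006], 0], [[0, 0, 0], [0, 0, 0.008], 0], [[0, 0, 0], [0, 0, 0.008], 0]]'

```text
time: 25.35
ee_pos: [0.6165, -0.0984, 0.1441]
tcp_rot: [-90.0, -0.0, 3.1]
wrist_force: [-0.3, -0.3, -0.6]
opening: -0.0004
```

Run:
```python
from h import *
o=get_obs();print(o['wrist_force'],o['ee_pos'])
s=snap('side','s20');w=snap('wrist','w20')
crop(s,200,80,320,200,'s20c')
```

```text
[-0.31389589 -0.34363285 -0.58638213] [ 0.61647049 -0.09837514  0.14411306]
s20c scale 5.0
```

View pics/s20c.png

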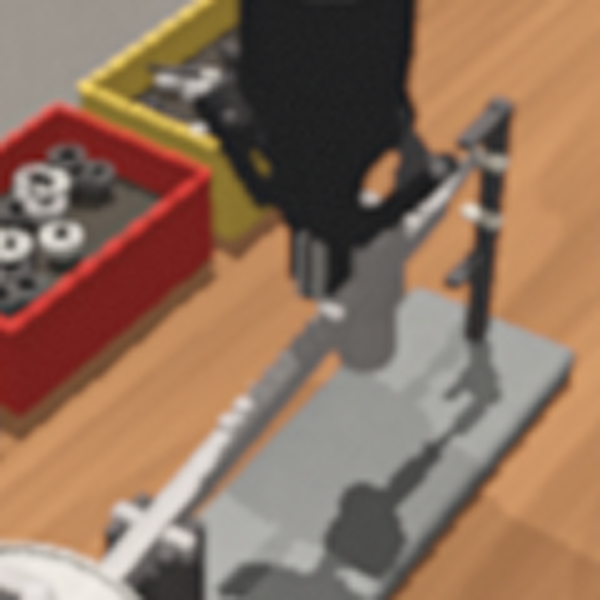

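View pics/w20.png

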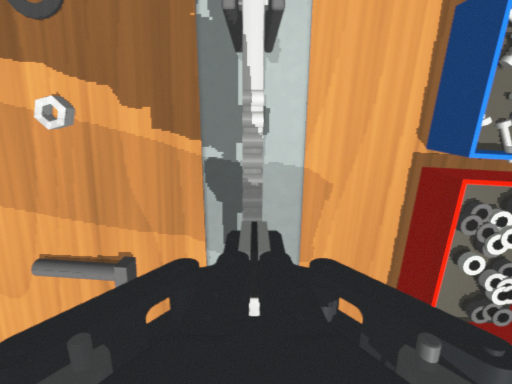

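Run:
```python
from h import *
ims=[cv2.resize(ld(f)['img'][90:150,270:310,::-1],None,fx=6,fy=6,interpolation=cv2.INTER_CUBIC) for f in ('s16','s19','s20')]
cv2.imwrite('pics/cmp20.png',np.hstack(ims))
```

```text
(no output)
```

View pics/cmp20.png

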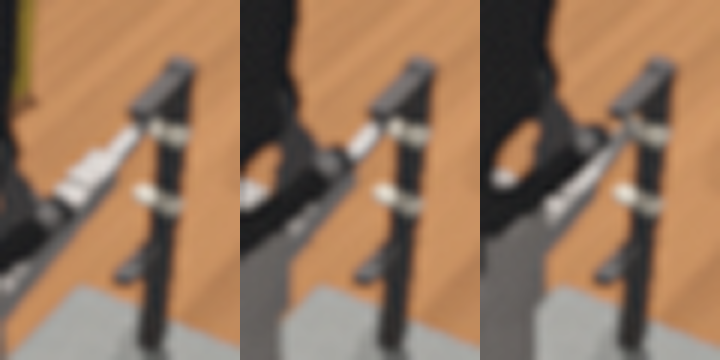

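Request:
play_rows --moves '[[[0, 0, 0], [0, 0.001, -0.008], 0], [[0, 0, 0], [0, 0.002, -0.012], 0], [[0, 0, 0], [0, 0.002, -0.015], 0], [[0, 0, 0], [0, 0.002, -0.018], 0], [[0, 0, 0], [0, 0.002, -0.0205], 0]]'

```text
time: 25.95
ee_pos: [0.6175, -0.1198, 0.1418]
tcp_rot: [-90.0, 0.0, 3.1]
wrist_force: [-0.1, 1.3, 0.2]
opening: -0.0004
```

Request:
play_rows --moves '[[[0, 0, 0], [0, 0, 0.004], 0], [[0, 0, 0], [0, -0.002, 0.02], 0], [[0, 0, 0], [0, -0.01, 0.04], 0], [[0, 0, 0], [0, -0.02, 0.06], 0], [[0, 0, 0], [0, -0.03, 0.06], 0]]'

```text
time: 26.45
ee_pos: [0.6141, -0.0565, 0.1728]
tcp_rot: [-90.0, -0.0, 3.2]
wrist_force: [0.0, 0.1, 0.8]
opening: -0.0
```

Run:
```python
from h import *
o=get_obs();print(o['wrist_force'],o['ee_pos'])
s=snap('side','s21')
crop(s,200,80,320,200,'s21c')
```

```text
[0.00117019 0.07107638 0.75299854] [ 0.61409798 -0.05650258  0.17283501]
s21c scale 5.0
```

View pics/s21c.png

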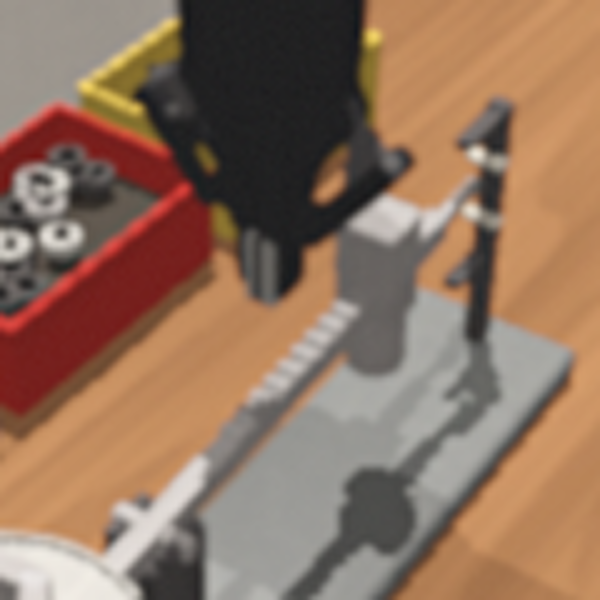

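Request:
play_rows --moves '[[[0, 0, 0], [0, -0.02, 0.01], 0], [[0, 0, 0], [0, -0.03, 0.02], 0], [[0, 0, 0], [0, -0.03, 0.02], 0], [[0, 0, 0], [0, -0.03, 0.02], 0], [[0, 0, 0], [0, -0.03, 0.02], 0]]'

```text
time: 27.0
ee_pos: [0.613, -0.0397, 0.201]
tcp_rot: [-90.0, 0.1, 3.1]
wrist_force: [0.5, -0.6, -0.8]
opening: 0.0002
```

Request:
play_rows --moves '[[[0, 0, 0], [0, 0, 0], 0], [[0, 0, 0], [0, 0, 0], 0], [[0, 0, 0], [0, 0, 0], 0], [[0, 0, 0], [0, 0, 0], 0], [[0, 0, 0], [0, 0, 0], 0]]'

```text
time: 27.5
ee_pos: [0.6132, -0.0394, 0.202]
tcp_rot: [-90.0, 0.0, 3.1]
wrist_force: [-0.3, -0.1, 0.2]
opening: -0.0003
```

Run:
```python
from h import *
s=snap('side','s22'); t=snap('top','t22')
crop(s,270,90,320,140,'s22c',12)
u=np.array([.054,-.9985]);piv=np.array([.609,.0395])
T=lambda p:((p[0]-270)*12,(p[1]-90)*12)
for dz in (-.013,0,.013): print(dz,T(proj(s,[*(piv+.29*u),.13+dz])))
for dz in (-.017,.017): print('mark',dz,T(proj(s,[*(piv+.303*u),.13+dz])))
print(get_obs()['wrist_force'])
```

```text
s22c scale 12
-0.013 (np.float64(279.1581624287285), np.float64(397.0811258226273))
0 (np.float64(283.753570791275), np.float64(349.61257701473846))
0.013 (np.float64(288.4360750231392), np.float64(301.2443661534385))
mark -0.017 (np.float64(305.7633551805277), np.float64(381.69922144733664))
mark 0.017 (np.float64(318.4979997445073), np.float64(256.55710985554714))
[ 0.85272045  0.20235579 -0.07341803]
```

View pics/s22c.png

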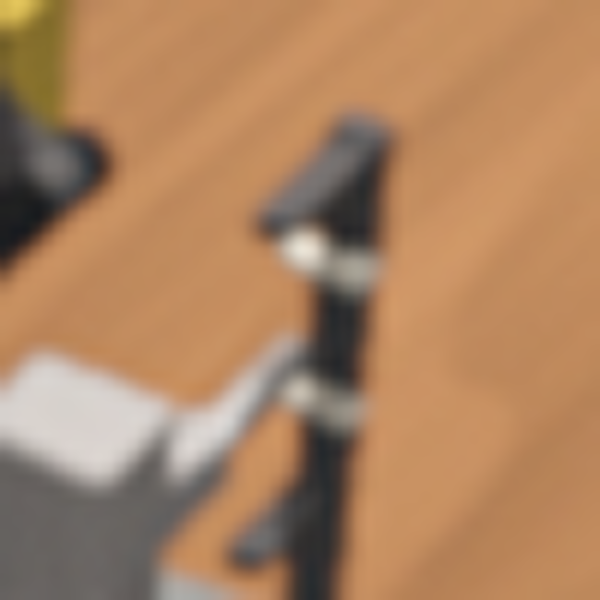

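View pics/s22.png

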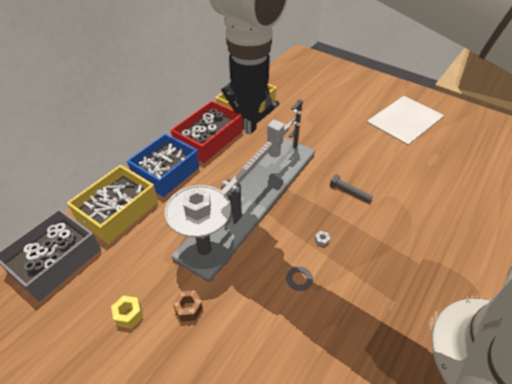

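Request:
play_rows --moves '[[[0, 0, 0], [0, -0.02, 0], 0], [[0, 0, 0], [0, -0.04, 0], 0], [[0, 0, 0], [0, -0.06, 0], 0], [[0, 0, 0], [0, -0.07, 0], 0], [[0, 0, 0], [0, -0.07, 0], 0]]'

```text
time: 28.1
ee_pos: [0.6137, -0.0394, 0.2736]
tcp_rot: [-90.0, -0.2, 3.1]
wrist_force: [0.6, 0.6, 0.4]
opening: -0.0002
```

Request:
play_rows --moves '[[[0, 0, 0], [0, 0, 0], 0], [[0, 0, 0], [0, 0, 0], 0], [[0, 0, 0], [0, 0, 0], 0], [[0, 0, 0], [0, 0, 0], 0], [[0, 0, 0], [0, 0, 0], 0]]'

```text
time: 28.6
ee_pos: [0.6131, -0.0394, 0.2717]
tcp_rot: [-90.0, 0.0, 3.1]
wrist_force: [-0.3, 0.2, 0.7]
opening: -0.0003
```

Run:
```python
from h import *
s=snap('side','s23'); a=ld('s22')
d=cv2.absdiff(s['img'][100:130,288:312],a['img'][100:130,288:312]); print('diff near pointer',d.max(),d.mean())
crop(s,150,80,330,260,'s23c')
u=np.array([.054,-.9985]);piv=np.array([.609,.0395])
p=onz(s,276.8,124.3,.175);print('poise',p,'r',(p[:2]-piv)@u)
print(get_obs()['time'],get_obs()['ee_pos'])
```

```text
diff near pointer 40 2.350925925925926
s23c scale 3.3333333333333335
poise [ 0.61745209 -0.15509927  0.175     ] r 0.19476378091093746
28.65 [ 0.61315526 -0.03936832  0.2718066 ]
```

View pics/s23c.png

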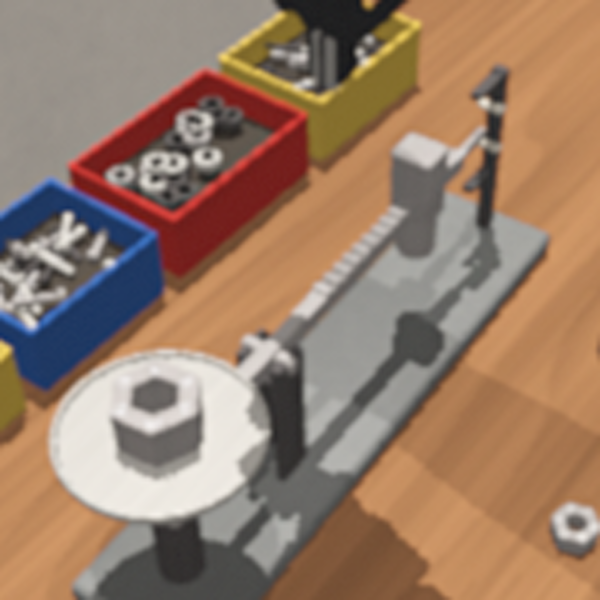

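Run:
```python
from h import *
s=snap('side','s24');t=snap('top','t24')
ims=[cv2.resize(ld(f)['img'][95:150,265:310,::-1],None,fx=5.5,fy=5.5,interpolation=cv2.INTER_CUBIC) for f in ('s22','s23','s24')]
cv2.imwrite('pics/cmp24.png',np.hstack(ims))
crop(t,160,110,420,230,'t24c')
d=cv2.absdiff(s['img'][100:130,288:312],ld('s23')['img'][100:130,288:312]); print(d.max(),d.mean())
```

```text
t24c scale 3.076923076923077
8 0.48842592592592593
```

View pics/cmp24.png

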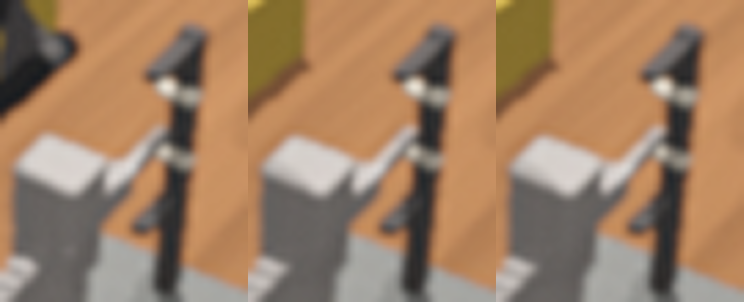

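View pics/t24c.png

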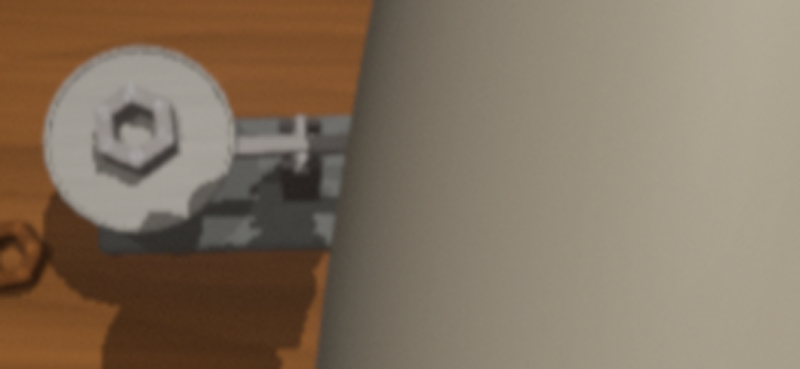

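```bash
python3 -c "
from h import *
print(get_obs()['wrist_force']);print(job_done())"
```

```text
[-0.11459336  0.10589863 -1.0380737 ]
the job is handed in; nothing more can be done
None
```

The nut is weighed and the job is handed in. The nut lies flat near the middle of the pan. The poise is at about notch 10 (numbering from 0), and the pointer rests level between the two white marks. Robot time was about 29 s of the 72 s allowed.

**What I did:** I gripped the steel nut by its flats and lowered it until the pan reached its lower stop. Then I let go and pushed the poise outwards with the shut fingertips, about one notch at a time. The arm is clear of the scale.

**Last checks:**
- **Pointer:** its tip sits within about 1 pixel (about 3 mm) of the computed centre, against 13 mm allowed. The last two pictures show it in the same place.
- **Poise:** one camera view puts it 195 mm from the pivot. Notch 10 is at 190 mm and notch 11 at 202 mm, so that reading does not settle the notch. The push distance and the level beam both point to notch 10.
- **Top view:** the arm blocked the poise and pointer, so the pointer check rests on the side camera alone.

**What went wrong:**
- **First grasp:** it missed. The fingertips sit about 28 mm short of the reported tool point, so they came down on the nut's top with about 15 N. I lifted off, re-measured and gripped lower. The nut did not shift noticeably.
- **Placing:** at the lower stop I pressed the nut down with about 9 N for a moment, then eased off before opening the fingers. I estimate 4 N on the trig from that, under its 12 N limit.
- **Bystanders:** the bolt, washer, small nut and look-alikes stayed in place in the last pictures that show them. I did not measure them.

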